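Flip the disc case open

TASK

Open the grey rotor-disc case for the next water test: first push the black caddy that stands close behind it sideways, out of the path of the lid, then push the upright tab on the lid back and over until the lid drops back past its balance point and lies fully open by itself. Only push, gently, with the fingertips or the outside of the fingers: grip, lift or tip over nothing, keep the lid off the caddy, leave the case where it stands, and do not disturb the jar and the dish beside it.

Things in the scene. Friction and masses are not known exactly. Their poses are not given: they have to be found in the camera images.
- case: Loose heavy (about 2 kg) grey case with two black discs inside. Tub 120 mm deep (case x), 140 wide (case y), 58 high. Origin: centre of its underside. z up; +x points to its rear, the hinge side; the front roughly faces the robot. With the lid shut, the lid's flat top is 67 mm and the top of its tab 102 mm above the worktop. The open lid reaches 195 mm behind the origin.
- hinge_mid (a point): Middle of the lid's hinge line, which runs along case y, 64 mm behind the case's origin and 62 mm above the worktop. Shut, the lid's plate runs from 4 to 136 mm forward of this line (12 mm beyond the tub's front wall), is 142 mm wide and 8 mm thick (3 below to 5 above the line).
- lid (a joint): Angle of the lid, rad: 0 shut, 1.57 upright, 2.8 fully open at the hinge's stop, leaning back and almost level behind the case. The lid (about 0.16 kg) turns freely without spring or catch: let go below about 1.3 it falls shut, beyond about 1.6 it falls open.
- lid_tab (a point): Centre of the front face of the rigid upright tab on the lid; turns with the lid. Tab 54 mm wide (case y), 8 thick; its front face is 89 mm forward of the hinge line, rising 35 mm above the plate. Shut, this point is 22 mm above the hinge line. In front of the tab 47 mm of flat lid are free for a fingertip. Axes as the lid: shut, x to the rear, z up.
- caddy: Loose black open box with flat upright sides, 100 mm (its x) x 90 (its y) x 82 high, 0.15 to 0.3 kg, 10 to 40 mm behind the case. Origin: centre of its underside; z up. Slides when pushed low. Clear of the lid once its origin is 120 mm or more to either side of the case's middle plane with sides about parallel to the case, up to 140 mm if turned.
- jar: Loose white screw-top jar, 66 mm diameter, 125 mm high, standing to the left or right of the case. Origin: centre of its underside; z up. Leave alone.
- dish: Loose clear round sample dish, 48 mm diameter, 17 mm high, standing on the other side of the case. Origin: centre of its underside. Leave alone.

How it is judged:
On the way, in this order (a step that is already met when the one before it is completed fails the run):
1. the caddy is pushed clear of the lid's path while the lid is still shut ((y of caddy in the frame of case above 0.12 m or y of caddy in the frame of case below -0.12 m or x of caddy in the frame of case above 0.25 m) and value of joint lid below 0.15 rad), for 0.2 s.
2. the lid lies fully open (value of joint lid above 2.65 rad), for 0.2 s.
At the end, for the whole second after the job is handed in: Lid still, beyond 2.65 rad; caddy upright on the worktop, at rest, its origin at least 120 mm to either side of the case's middle plane (or over 250 mm behind the case's origin); case flat, within 40 mm of its first place; jar upright, jar and dish within 30 mm of theirs (value of joint lid above 2.65 rad and velocity of joint lid between -0.1 and 0.1 rad/s and (y of caddy in the frame of case above 0.12 m or y of caddy in the frame of case below -0.12 m or x of caddy in the frame of case above 0.25 m) and angle between each of caddy, jar's own z axis and vertical below 0.15 rad and height (world z) of caddy below 0.012 m and linear speed of caddy below 0.02 m/s and distance of case from where it was at the start of the episode below 0.04 m and angle between case's own z axis and vertical below 0.05 rad and distance of each of jar, dish from where it was at the start of the episode below 0.03 m); the robot touches nothing.
It fails at once if the caddy, the case or its lid is gripped or pressed hard (fingers on it with more than 40 N) (contact force between the fingers and caddy above 40 N or contact force between the fingers and case above 40 N).
It fails at once if the lid is swung onto the caddy (more than 1 N between case or lid and caddy with the lid raised beyond 0.3 rad) (value of joint lid above 0.3 rad and contact force between case and caddy above 1 N).
It fails at once if the caddy is lifted 20 mm or tipped over (0.5 rad) (height (world z) of caddy above 0.02 m or angle between caddy's own z axis and vertical above 0.5 rad).
It fails at once if the case is lifted 15 mm or shifted 40 mm (height (world z) of case above 0.015 m or distance of case from where it was at the start of the episode above 0.04 m).
It fails at once if the jar or the dish is moved or lifted 30 mm (distance of any of jar, dish from where it was at the start of the episode above 0.03 m).
It also fails if it takes over 61 s, if anything falls off the work surface, if the arm or the gripper's body presses on something with over 40 N, if the wrist force passes 120 N, or if a joint passes its speed limit or range.

ROBOT

A 7-joint arm with a two-finger parallel gripper is mounted at the origin on a cart in front of the work surface, level with it; the furniture and walls round the work are solid. World frame = base frame: x ahead of the robot, y to its left, z up, the work surface at z = 0. Lengths are in m, angles in rad, forces in N, time in s.
With the tool pointing down it reaches from about 0.35 to 0.9 m from the base axis. Payload 8.1 kg.
Tool frame: the origin (TCP) lies at the very end of the fingers, on their centre line; the grasp point (between the pads) lies 19 mm behind it (arm.grasp_offset is the distance from the TCP to the grasp point, in m); z points along the fingers, y is the direction in which the jaws open and shut (so a half turn about z gives the same grasp; the last joint's range is limited). The gripper opens to 92 mm and grips with 3 to 60 N. Pads are 19 mm wide; open, the fingers measure 130 mm over their backs; the gripper's body (75 mm by 190 mm) begins 47 mm behind the grasp point.
Start: joints at [1.222, 0.434, 0.025, 1.573, -0.012, 1.134, -0.075], TCP at [0.152, -0.606, 0.195] pointing down, gripper open.
Joint ranges: [-2.62, 2.62], [-0.44, 2.09], [-1.27, 1.32], [0.08, 2.57], [-1.32, 4.46], [0.12, 2], [-2.74, 2.74]. Speed limits (rad/s): [2.22, 2.22, 3.01, 3.01, 3.14, 3.14, 3.14].

INTERFACE

Orientations are given as a rotation vector (axis times angle).
In Python, from cell import arm, eyes, workorder gives the robot as it stands.
- The arm moves only by the shell command python3 -m inch 'ROWS' [FORCE]. ROWS is JSON, a list that holds one entry, the list of rows, each a list of 5 numbers: the closure, from 0 (fully open) to 1 (shut), then the shift along the tool's x, y, z in mm, then the turn about the tool's z in degrees. A call has 1 to 12 rows; each row shifts and turns the pose as measured when the row begins, along the tool's axes as they then stand; what a row does not reach is not made up. A row lasts 1/10 s, in which the tool goes at most 50 mm and 8.59 degrees, less where a joint would pass 70% of its speed; a pose out of reach is approached as far as the arm can. A call with a gripper value outside its range is refused whole. The fingers move at their own pace and stop on an object; FORCE is the grip in N (left out, the last holds). Time passes only in rows, so rows that do not move let the fingers close. It gives the time, the measured TCP pose, the force and the opening at its end, in the units of the state.
- arm.observe(): the state, without advancing time (a new reading comes with each control period).
- eyes.get_image(name): name is "side" or "top"; returns a dict with "frame" (420x560x3 uint8, blue, green, red), "intrinsics" (3x3 intrinsics, pixels), "rvec" (rotation vector, rad) and "tvec" (3), from world to camera coordinates, as OpenCV has them. Camera axes: x right, y down, z forward; pixel columns grow to the right and rows downward; lengths in m; the calibration is good to about 2 mm. A picture is of the moment at which its call begins. There is no depth.
- workorder.sign_off(): hands the job in, once; it reports no verdict.
The state is a dict: "clock": time; "joints": joint angles; "dq": joint speeds; "joint_efforts": joint torques, N m; "position": TCP position; "ee_rot": TCP orientation; "force": force on the tool from outside, world axes, zero at the start; "ft_torque": the same for the moment, N m; "width": opening from 0.0 (shut) to 1.0 (fully open).
Only numpy, scipy, OpenCV 4.12 (cv2) and the standard library are available. Lean on these libraries where they do the work, as an engineer would, in place of code of your own. Each camera call takes 0.05 s, during which the arm holds its last target.

## Working session

There is one attempt and no reset: what is moved stays moved. The work goes in short steps, Python scripts to look and compute and a shell command to move; the robot and the scene stay as the last step left them, time stands still between calls to the robot, and variables do not carry over. Pictures are saved under pics/ and viewed, and the job is handed in when it is done.

```bash
ls; mkdir -p pics
python3 - <<'E'
from cell import arm, eyes
import cv2
print(arm.observe())
for n in("side","top"):
    d=eyes.get_image(n); cv2.imwrite(f"pics/{n}0.png",d["frame"]); print(n,d["intrinsics"],d["rvec"],d["tvec"])
E
```

```text
pics
{'clock': 0.0, 'joints': array([ 1.22240785,  0.43521769,  0.02499739,  1.57410619, -0.01160143,
        1.13399206, -0.07507239]), 'dq': array([ 2.44994682e-04, -2.72721232e-05, -4.99492681e-04, -9.47534696e-05,
        7.50432471e-04, -7.81283996e-04, -4.09277480e-04]), 'joint_efforts': array([ 1.71924949e-04, -6.67861605e+01,  9.84738618e-01, -3.14463115e+01,
       -6.06053369e-02,  4.26781364e-02,  1.78539872e-04]), 'position': array([ 0.15186412, -0.6056865 ,  0.19374507]), 'ee_rot': array([-3.11638251e+00, -3.84822350e-01,  5.39221566e-04]), 'force': array([ 1.06196873, -0.88518832,  0.07071791]), 'ft_torque': array([-0.04665041,  0.00884878,  0.0112056 ]), 'width': 1.0005550863187422}
side [[431.28140861   0.         283.77810633]
 [  0.         431.28140861 212.14983466]
 [  0.           0.           1.        ]] [ 0.67175713 -2.50157563  1.28351355] [0.46634769 0.20590167 0.82276226]
top [[404.06294124   0.         281.45802312]
 [  0.         404.06294124 206.67005981]
 [  0.           0.           1.        ]] [ 2.21869358 -2.17319278  0.0999804 ] [0.01592528 0.52219645 0.90539285]
```

View pics/side0.png

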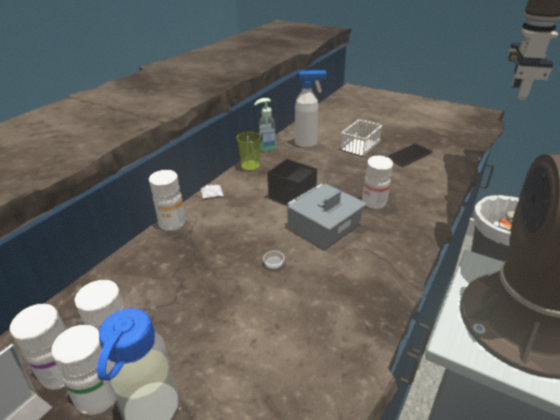

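View pics/top0.png

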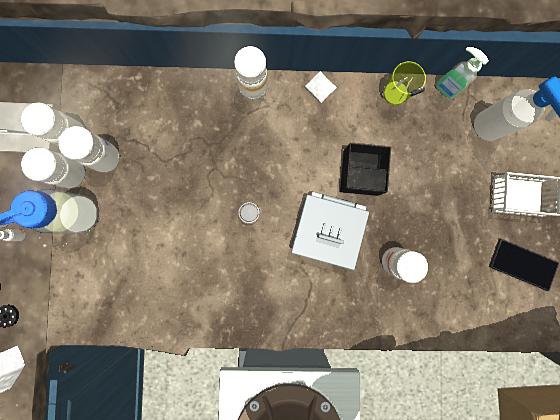

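Top: lid around (330,231), caddy around (365,168), dish (249,213), jar (408,265). Side: the same arrangement. Now I'll measure them.

```bash
cat > h.py <<'E'
import cv2,numpy as np
from cell import arm,eyes
def cam(d):
    R=cv2.Rodrigues(np.array(d["rvec"],float))[0]; t=np.array(d["tvec"],float).ravel(); return np.array(d["intrinsics"]),R,t
def ray(d,uv):
    K,R,t=cam(d); v=R.T@np.linalg.solve(K,np.array([uv[0],uv[1],1.])); return -R.T@t, v/np.linalg.norm(v)
def onz(d,uv,z):
    c,v=ray(d,uv); return c+v*(z-c[2])/v[2]
def tri(d1,u1,d2,u2):
    c1,v1=ray(d1,u1);c2,v2=ray(d2,u2)
    s=np.linalg.lstsq(np.c_[v1,-v2],c2-c1,rcond=None)[0]; a=c1+v1*s[0];b=c2+v2*s[1]; return (a+b)/2,np.linalg.norm(a-b)
def px(d,p):
    K,R,t=cam(d); return cv2.projectPoints(np.array(p,float).reshape(-1,3),np.array(d["rvec"],float),np.array(d["tvec"],float),K,None)[0][:,0]
def crop(d,name,x0,y0,w,h,s):
    cv2.imwrite("pics/"+name,cv2.resize(d["frame"][y0:y0+h,x0:x0+w],None,fx=s,fy=s,interpolation=cv2.INTER_CUBIC))
E
python3 - <<'E'
from h import *
t=eyes.get_image("top");s=eyes.get_image("side")
crop(t,"t1.png",230,130,200,150,4); crop(s,"s1.png",250,140,160,120,5)
f=t["frame"].astype(int); hsv=cv2.cvtColor(t["frame"],cv2.COLOR_BGR2HSV)
print(f[240,310],f[150,365],f[175,350],f[165,400])
m=((f[:,:,0]>150)&(hsv[:,:,1]<50)).astype(np.uint8)
m[:190]=0;m[275:]=0;m[:,:285]=0;m[:,378:]=0
c=max(cv2.findContours(m,0,2)[0],key=cv2.contourArea); r=cv2.minAreaRect(c);print(cv2.contourArea(c),r,cv2.boxPoints(r))
P=[onz(t,b,.067) for b in cv2.boxPoints(r)];print(np.round(P,4))
m=(f.max(2)<45).astype(np.uint8);m[:140]=0;m[200:]=0;m[:,:335]=0;m[:,395:]=0
c=max(cv2.findContours(m,0,2)[0],key=cv2.contourArea); r=cv2.minAreaRect(c);print(cv2.contourArea(c),r,cv2.boxPoints(r))
E
```

```text
[237 241 234] [23 25 21] [70 75 81] [121 145 163]
4005.5 ((330.8115234375, 229.85768127441406), (65.16539764404297, 64.55146026611328), 15.255120277404785) [[290.8846  252.42305]
 [307.86923 190.14615]
 [370.73843 207.29231]
 [353.7538  269.5692 ]]
[[ 0.4203  0.0055  0.067 ]
 [ 0.5555 -0.0289  0.067 ]
 [ 0.5211 -0.1664  0.067 ]
 [ 0.3862 -0.1303  0.067 ]]
803.0 ((364.7458801269531, 169.29507446289062), (46.44483947753906, 49.341983795166016), 5.19442892074585) [[339.38522 191.76228]
 [343.85245 142.62294]
 [390.10654 146.82787]
 [385.6393  195.96721]]
```

View pics/t1.png

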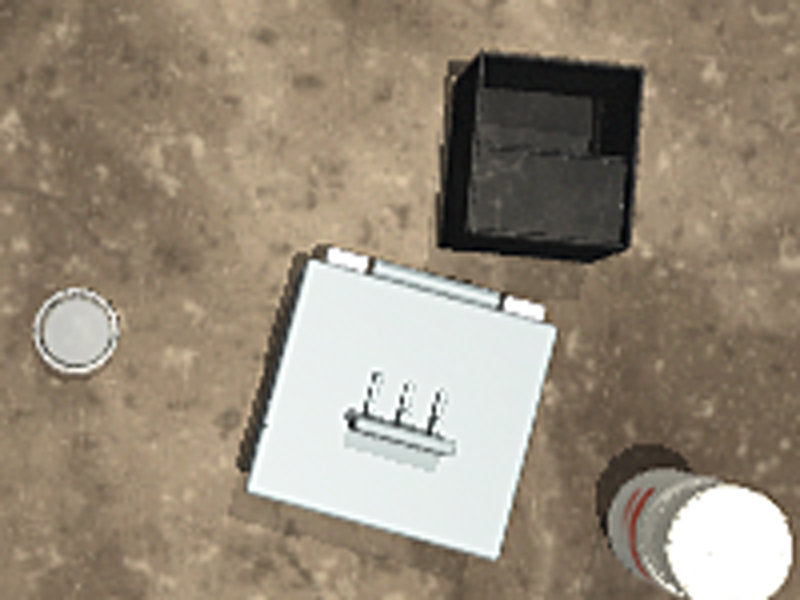

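View pics/s1.png

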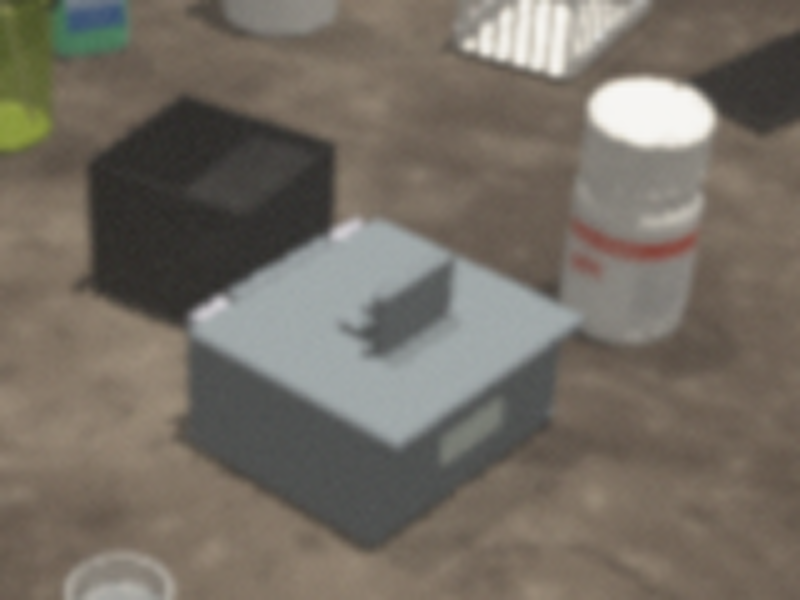

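Run:
```python
from h import *
t=eyes.get_image("top");s=eyes.get_image("side")
T=lambda a,b:(230+(a-1.5)/4,130+(b-1.5)/4); S=lambda a,b:(250+(a-2)/5,140+(b-2)/5)
L={'FL':((248,491),(400,447)),'FR':((498,557),(580,318)),'RR':((555,326),(375,220)),'RL':((308,261),(190,322)),
'tabL':((348,412),(378,318)),'tabR':((455,443),(452,262)),
'cRL':((482,52),(90,165)),'cRR':((643,68),(185,97)),'cFR':((632,245),(333,148)),'cFL':((468,235),(240,213))}
for k,(a,b) in L.items():
    p,e=tri(t,T(*a),s,S(*b)); print(k,np.round(p,4),"gap %.4f"%e)
A={k:onz(t,T(*a),.067 if len(k)==2 else .082)[:2] for k,(a,b) in L.items()}
for k in A:print(k,A[k].round(4))
print("base",onz(t,T(438,248),0),onz(t,T(595,262),0))
print("dish",onz(t,T(77,331),.017),"jar top",onz(t,T(728,548),.125))
```

```text
FL [0.4199 0.0036 0.0617] gap 0.0006
FR [ 0.3877 -0.132   0.0615] gap 0.0010
RR [ 0.5129 -0.1623  0.0627] gap 0.0001
RL [ 0.5448 -0.0262  0.0693] gap 0.0003
tabL [ 0.4607 -0.0486  0.0865] gap 0.0066
tabR [ 0.4469 -0.104   0.0905] gap 0.0035
cRL [ 0.6598 -0.1189  0.0757] gap 0.0014
cRR [ 0.6529 -0.2068  0.0764] gap 0.0016
cFR [ 0.5572 -0.2013  0.0735] gap 0.0003
cFL [ 0.5615 -0.1101  0.0802] gap 0.0040
FL [0.4204 0.0039]
FR [ 0.3877 -0.1311]
RR [ 0.5127 -0.1613]
RL [ 0.5452 -0.0264]
tabL [ 0.4637 -0.0476]
tabR [ 0.4484 -0.1047]
cRL [ 0.659  -0.1174]
cRR [ 0.6524 -0.2048]
cFR [ 0.5561 -0.199 ]
cFL [ 0.5595 -0.1107]
base [ 0.56125274 -0.10805742  0.        ] [ 0.55505884 -0.20054809  0.        ]
dish [0.5071821 0.1007957 0.017    ] jar top [ 0.39891699 -0.23552251  0.125     ]
```

```bash
cat >> h.py <<'E'
YAW=np.radians(-13.6); EX=np.array([np.cos(YAW),np.sin(YAW),0]);EY=np.array([-EX[1],EX[0],0]); O=np.array([.4723,-.0802,0])
def wc(x,y,z): return O+EX*x+EY*y+np.array([0,0,z])
def plan(p,ydir,st=None):
    s=st or arm.observe(); R=cv2.Rodrigues(np.array(s["ee_rot"]))[0]; 
    d=R.T@(np.array(p)-s["position"])*1000
    v=R.T@ydir; a=np.degrees(np.arctan2(-v[0],v[1])); a=(a+90)%180-90
    rel=s["position"]-O
    print("t %.2f"%s["clock"],"tool mm",d.round(1),"turn %.1f (or +-180)"%a,"case xyz",np.round([rel@EX,rel@EY,rel[2]],4),"F",s["force"].round(1),"w %.2f"%s["width"],"j7 %.2f"%s["joints"][6])
E
python3 - <<'E'
from h import *
s=arm.observe();print(cv2.Rodrigues(s["ee_rot"])[0].round(3))
plan(wc(.15,.05,.30),EX); plan(wc(-.1,0,.25),EY)
E
```

```text
[[ 0.97   0.243 -0.   ]
 [ 0.243 -0.97   0.   ]
 [-0.    -0.    -1.   ]]
t 0.30 tool mm [ 594.6 -406.9 -105.6] turn -62.3 (or +-180) case xyz [-0.1877 -0.5865  0.1943] F [ 0.1 -1.   0.1] w 1.00 j7 -0.08
t 0.30 tool mm [ 350.  -478.7  -55.5] turn 27.7 (or +-180) case xyz [-0.1877 -0.5865  0.1943] F [ 0.1 -1.   0.1] w 1.00 j7 -0.08
```

```bash
python3 -m inch '[[[0.5,0,0,-40,0],[0.5,0,0,-40,0],[0.5,0,0,-40,0],[0.5,0,0,0,0]]]'; python3 -c "
from h import *
plan(wc(.15,.05,.30),EX)"
```

```text
clock: 0.7
position: [0.1516, -0.6049, 0.3166]
ee_rot: [-3.113, -0.384, 0.002]
force: [0.3, -0.2, 0.2]
width: 0.698
t 0.70 tool mm [ 594.8 -405.4   18.4] turn -62.3 (or +-180) case xyz [-0.1884 -0.5854  0.3166] F [ 0.3 -0.2  0.2] w 0.70 j7 -0.07
```

```bash
python3 -m inch '[[[0.5,33,-22,0,0],[0.5,33,-22,0,0],[0.5,33,-22,0,0],[0.5,33,-22,0,0],[0.5,33,-22,0,0],[0.5,33,-22,0,0],[0.5,33,-22,0,0],[0.5,33,-22,0,0],[0.5,33,-22,0,0],[0.5,33,-22,0,0],[0.5,33,-22,0,0],[0.5,33,-22,0,0]]]'; python3 -c "
from h import *
plan(wc(.15,.05,.30),EX)"
```

```text
clock: 1.9
position: [0.478, -0.2455, 0.3139]
ee_rot: [-3.12, -0.364, 0.006]
force: [0.5, -0.4, 0.9]
width: 0.5
t 1.90 tool mm [ 188.9 -138.8   13.3] turn -63.1 (or +-180) case xyz [ 0.0444 -0.1593  0.3139] F [ 0.5 -0.4  0.9] w 0.50 j7 -1.02
```

```bash
python3 -m inch '[[[0.5,38,-28,0,0],[0.5,38,-28,0,0],[0.5,38,-28,0,0],[0.5,38,-28,0,0],[0.5,36,-27,0,0],[0.5,0,0,0,-8],[0.5,0,0,0,-8],[0.5,0,0,0,-8],[0.5,0,0,0,-8],[0.5,0,0,0,-8],[0.5,0,0,0,-8],[0.5,0,0,0,-8]]]'; python3 -c "
from h import *
plan(wc(.15,.05,.15),EX)
t=eyes.get_image('top');s=eyes.get_image('side')
cv2.imwrite('pics/t2.png',t['frame']);cv2.imwrite('pics/s2.png',s['frame'])"
```

```text
clock: 3.1
position: [0.6361, -0.049, 0.3062]
ee_rot: [-2.536, -1.84, 0.007]
force: [0.1, -0.5, -0.2]
width: 0.501
t 3.10 tool mm [-19.2   1.2 156.2] turn -4.5 (or +-180) case xyz [0.1518 0.0688 0.3062] F [ 0.1 -0.5 -0.2] w 0.50 j7 -0.50
```

View side.

View pics/s2.png

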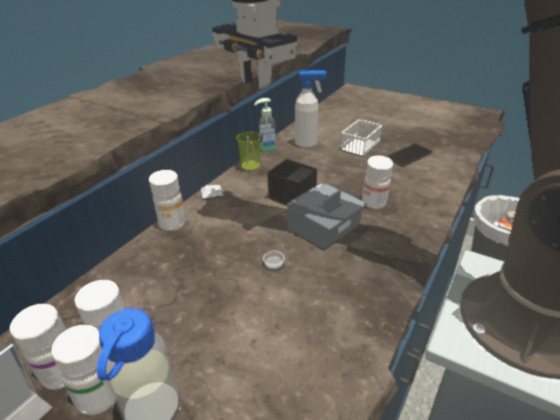

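View pics/t2.png

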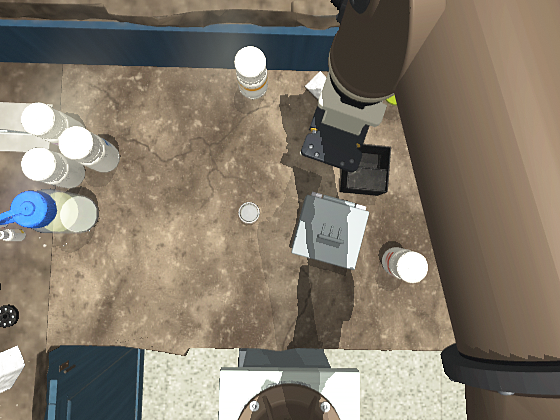

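```bash
python3 -m inch '[[[0.5,-10,0,35,-4],[0.5,-10,0,35,0],[0.5,0,0,35,0],[0.5,0,0,35,0],[0.5,0,0,30,0],[0.5,0,0,0,0]]]'; python3 -c "
from h import *
plan(wc(.15,.05,.022),EX)
t=eyes.get_image('top');s=eyes.get_image('side')
crop(t,'t3.png',230,80,200,150,4);crop(s,'s3.png',200,80,200,150,4)
print(px(t,arm.observe()['position']),px(s,arm.observe()['position']))"
```

```text
clock: 3.8
position: [0.6295, -0.0686, 0.131]
ee_rot: [-2.501, -1.889, 0.002]
force: [0.8, -0.5, -0.1]
width: 0.505
t 3.80 tool mm [  1.4   0.5 109. ] turn -2.3 (or +-180) case xyz [0.1501 0.0482 0.131 ] F [ 0.8 -0.5 -0.1] w 0.50 j7 -0.50
[[330.79068622 149.00674111]] [[264.95028216 163.38087586]]
```

View pics/s3.png

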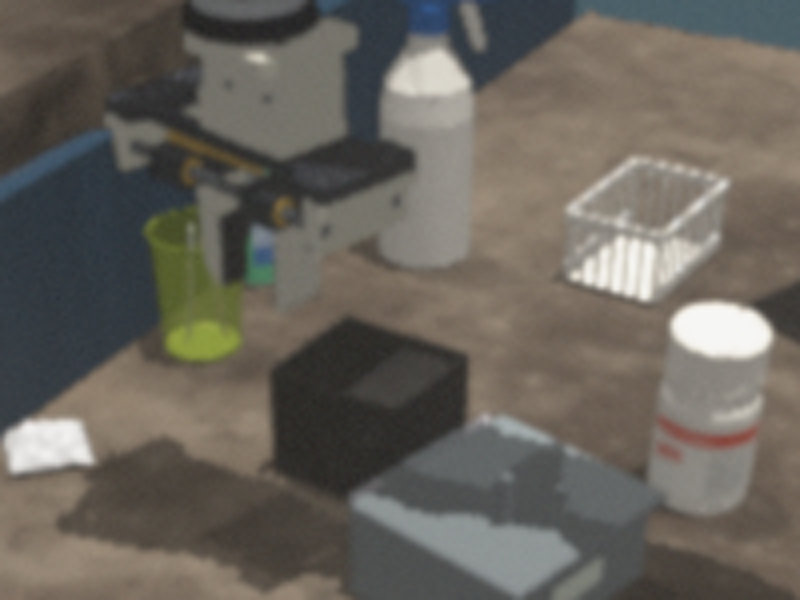

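View pics/t3.png

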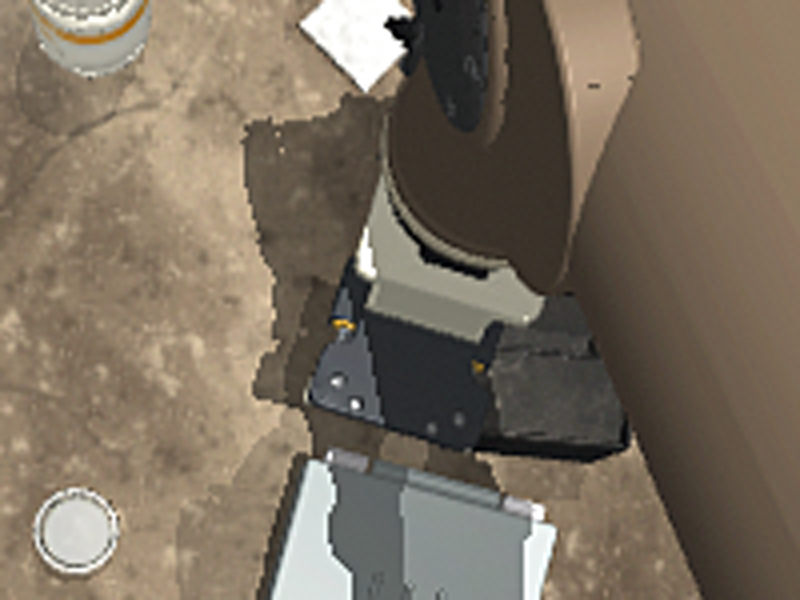

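```bash
python3 -c "
from h import *
s=eyes.get_image('side');o=arm.observe();print(o['position'],o['clock'],o['width'])
R=cv2.Rodrigues(o['ee_rot'])[0]
im=cv2.resize(s['frame'][80:200,200:340],None,fx=5,fy=5,interpolation=cv2.INTER_CUBIC)
for y in(-.042,-.023,0,.023,.042):
  for z in (0,-.019,-.066):
    q=px(s,o['position']+R@np.array([0,y,z]))[0]; cv2.circle(im,(int((q[0]-200)*5),int((q[1]-80)*5)),4,(0,0,255),-1)
cv2.imwrite('pics/s4.png',im)"
```

```text
[ 0.63340576 -0.06792238  0.1366684 ] 3.95 0.4981234230152889
```

View pics/s4.png

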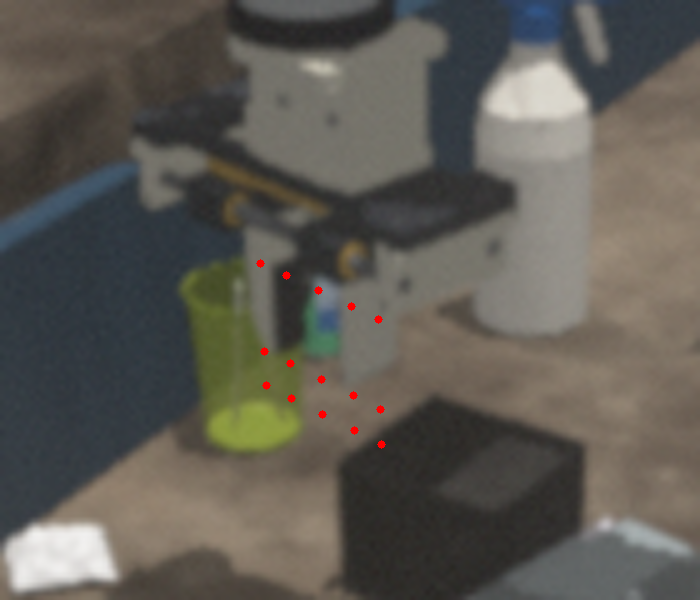

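```bash
python3 -c "
from h import *
for i in range(3):
  s=eyes.get_image('side');o=arm.observe();print(o['position'].round(4),o['clock'],o['joints'].round(4),o['dq'].round(3))
t=eyes.get_image('top')
im=cv2.resize(t['frame'][100:220,280:420],None,fx=5,fy=5,interpolation=cv2.INTER_CUBIC)
R=cv2.Rodrigues(o['ee_rot'])[0]
for x in (-.0375,.0375):
 for y in(-.095,.095):
    q=px(t,o['position']+R@np.array([x,y,-.066]))[0]; cv2.circle(im,(int((q[0]-280)*5),int((q[1]-100)*5)),4,(0,0,255),-1)
    q=px(t,o['position']+R@np.array([x,y,-.1]))[0]; cv2.circle(im,(int((q[0]-280)*5),int((q[1]-100)*5)),4,(0,255,255),-1)
cv2.imwrite('pics/t4.png',im)
crop(s,'s5.png',190,70,150,112,5)
print(px(s,[.6361,-.049,.3062]))
"
```

```text
[ 0.6339 -0.0678  0.1373] 4.0 [ 0.3612  0.5569 -0.5112  1.5823  0.2932  1.0749 -0.4983] [ 0.003 -0.007 -0.003 -0.004  0.002 -0.003  0.007]
[ 0.634  -0.0678  0.1374] 4.05 [ 0.3613  0.5566 -0.5113  1.5823  0.2933  1.0747 -0.4981] [ 0.001 -0.002 -0.001  0.005  0.002 -0.002  0.003]
[ 0.6339 -0.0679  0.1373] 4.1 [ 0.3614  0.5566 -0.5113  1.5826  0.2934  1.0745 -0.4979] [ 0.001  0.003 -0.     0.008  0.002 -0.004  0.002]
[[255.94306832  98.11559195]]
```

View pics/t4.png

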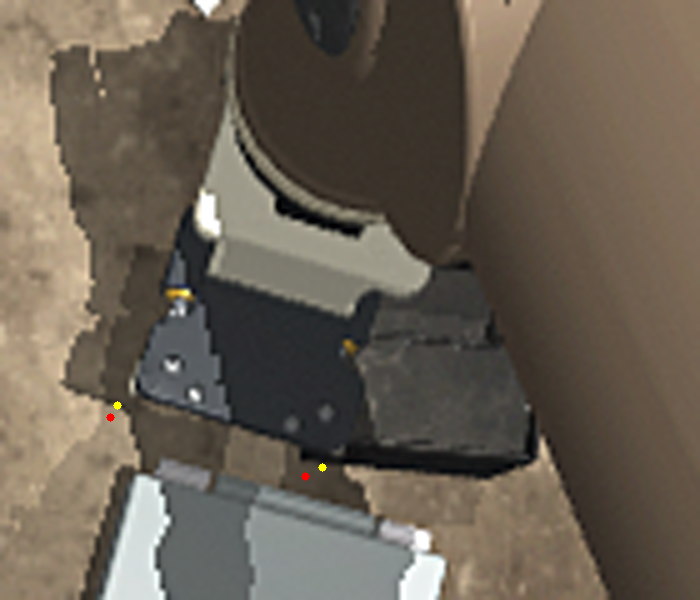

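View pics/s5.png

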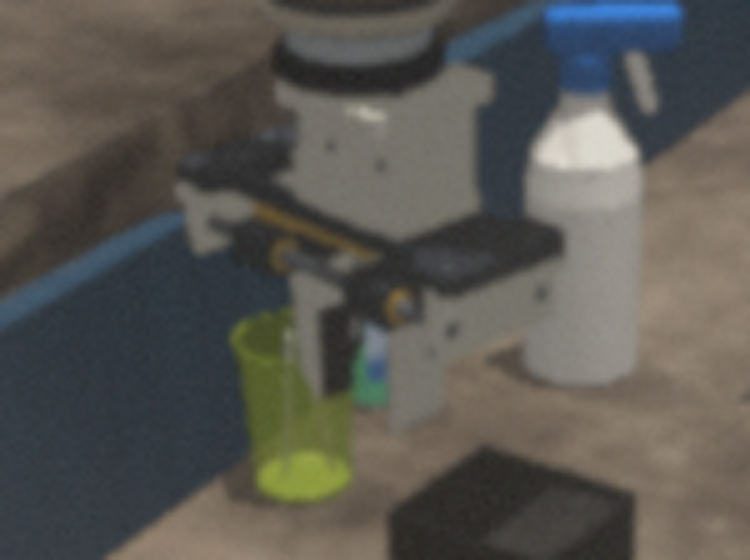

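```bash
python3 -c "
from h import *
t=eyes.get_image('top');s=eyes.get_image('side');o=arm.observe();R=cv2.Rodrigues(o['ee_rot'])[0];print(o['position'])
for a,b in(((307,178),(281,127)),((307,178),(276,126)),((349,190),(302,118)),((349,190),(302,114))):
  p,e=tri(t,a,s,b);print(p.round(4),e.round(4),'tool',(R.T@(p-o['position'])).round(4))
p=onz(s,(272,154),.13); print(p)
for z in (.13,.15,.16,.17): 
  print(z,(R.T@(onz(s,(190+412/5,70+425/5),z)-o['position'])).round(4),(R.T@(onz(s,(190+335/5,70+395/5),z)-o['position'])).round(4))
"
```

```text
[ 0.63321735 -0.06806447  0.13639749]
[ 0.5515 -0.0103  0.272 ] 0.0028 tool [ 0.0344 -0.094  -0.1356]
[ 0.5558 -0.0076  0.274 ] 0.0078 tool [ 0.0382 -0.0905 -0.1376]
[ 0.5359 -0.0799  0.269 ] 0.003 tool [-0.0369 -0.0902 -0.133 ]
[ 0.5348 -0.0779  0.2792] 0.0033 tool [-0.0352 -0.0918 -0.1432]
[ 0.64839858 -0.12669315  0.13      ]
0.13 [-0.0494  0.0257  0.0062] [-0.0436  0.0788  0.0063]
0.15 [-0.0241 -0.0024 -0.0137] [-0.0185  0.0487 -0.0136]
0.16 [-0.0115 -0.0164 -0.0237] [-0.0059  0.0337 -0.0236]
0.17 [ 0.0012 -0.0304 -0.0337] [ 0.0066  0.0186 -0.0335]
```

```bash
python3 -m inch '[[[0.5,0,0,25,-2],[0.5,0,0,25,0],[0.5,0,0,25,0],[0.5,0,0,15,0],[0.5,0,0,0,0],[0.5,0,0,0,0]]]'; python3 -c "
from h import *
s=eyes.get_image('side');plan(wc(.15,.045,.022),EX)
crop(s,'s6.png',210,110,150,112,5);o=arm.observe()
R=cv2.Rodrigues(o['ee_rot'])[0]
for y in (-.042,.042):print(((px(s,o['position']+R@np.array([0,y,0]))[0]-[210,110])*5).round())"
```

```text
clock: 4.85
position: [0.6372, -0.0678, 0.0483]
ee_rot: [2.467, 1.939, 0.018]
force: [0.3, 0.7, 1.5]
width: 0.5
t 4.90 tool mm [-6.  -7.7 26.3] turn -0.1 (or +-180) case xyz [0.1574 0.0508 0.0484] F [-0.8  0.5  0. ] w 0.50 j7 -0.52
[331. 445.]
[217. 383.]
```

View pics/s6.png

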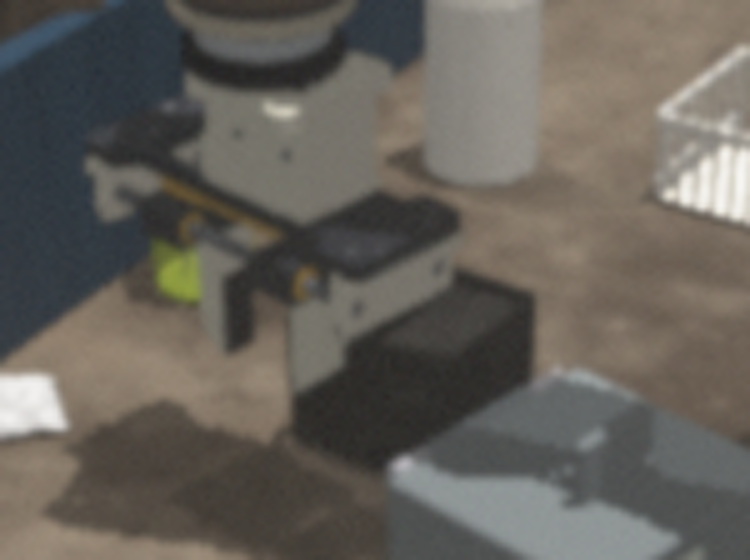

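```bash
python3 -m inch '[[[0.5,0,-8,10,0],[0.5,0,0,10,0],[0.5,0,0,6,0],[0.5,0,0,0,0]]]'; python3 -c "
from h import *
s=eyes.get_image('side');plan(wc(.15,.045,.022),EX)
crop(s,'s7.png',210,110,150,112,5)"
```

```text
clock: 5.3
position: [0.6307, -0.0657, 0.0229]
ee_rot: [2.464, 1.937, 0.023]
force: [-0.5, -0.9, 1.0]
width: 0.503
t 5.35 tool mm [-6.5 -0.8  1.3] turn -0.1 (or +-180) case xyz [0.1508 0.0515 0.0233] F [-0.7  0.4 -0.4] w 0.50 j7 -0.54
```

View pics/s7.png

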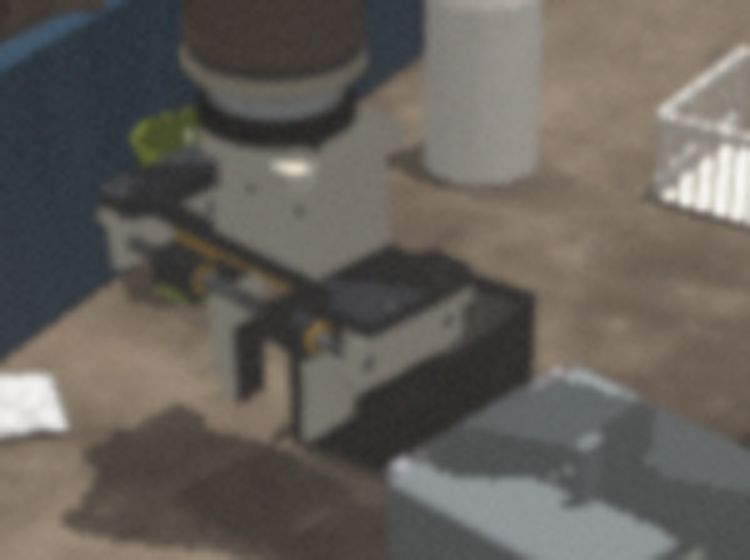

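```bash
python3 -m inch '[[[0.5,0,0,6,0],[0.5,0,0,5,0],[0.5,0,0,0,0]]]'; python3 -m inch '[[[0.5,0,0,5,0],[0.5,0,0,0,0]]]'; python3 -c "
from h import *
s=eyes.get_image('side');plan(wc(.15,.045,.022),EX)
crop(s,'s8.png',210,110,150,112,5)"
```

```text
clock: 5.65
position: [0.6318, -0.0656, 0.0118]
ee_rot: [2.464, 1.936, 0.025]
force: [-0.0, 0.5, -0.6]
width: 0.504
clock: 5.85
position: [0.6319, -0.0657, 0.0063]
ee_rot: [2.464, 1.936, 0.024]
force: [-0.0, -0.0, 0.2]
width: 0.504
t 5.90 tool mm [ -6.7  -1.7 -15.3] turn -0.1 (or +-180) case xyz [0.152  0.0518 0.0067] F [ 0.1 -0.   0.5] w 0.50 j7 -0.55
```

View pics/s8.png

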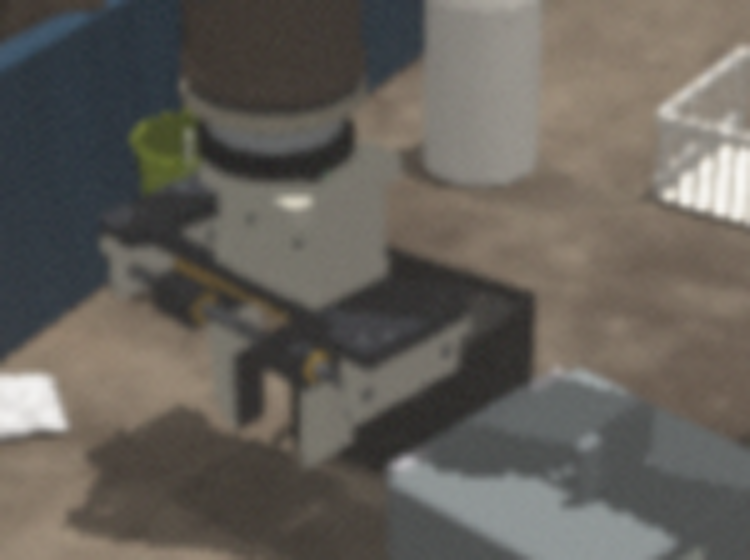

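```bash
python3 -m inch '[[[0.5,0,0,4,0],[0.5,0,0,0,0]]]'; python3 -m inch '[[[0.5,0,0,4,0],[0.5,0,0,0,0]]]';  python3 -m inch '[[[0.5,0,0,3,0],[0.5,0,0,0,0]]]'
```

```text
clock: 6.1
position: [0.6325, -0.0656, 0.0027]
ee_rot: [2.463, 1.936, 0.026]
force: [-0.1, 0.2, -0.6]
width: 0.5
clock: 6.3
position: [0.6327, -0.0656, -0.0016]
ee_rot: [2.463, 1.936, 0.026]
force: [-0.2, 0.4, -0.1]
width: 0.498
clock: 6.5
position: [0.6328, -0.0656, -0.0048]
ee_rot: [2.463, 1.935, 0.026]
force: [-0.3, -0.8, 0.3]
width: 0.502
```

```bash
python3 -m inch '[[[0.5,0,0,-10,0],[0.5,0,0,-10,0],[0.5,0,0,0,0]]]'; python3 -c "
from h import *
s=eyes.get_image('side');t=eyes.get_image('top');plan(wc(.15,.045,.022),EX)
o=arm.observe();R=cv2.Rodrigues(o['ee_rot'])[0];print(R.round(3))
cv2.imwrite('pics/s9.png',cv2.resize(s['frame'][130:220,220:340],None,fx=6,fy=6,interpolation=cv2.INTER_LANCZOS4))
cv2.imwrite('pics/t9.png',cv2.resize(t['frame'][110:210,290:410],None,fx=6,fy=6,interpolation=cv2.INTER_LANCZOS4))
c,_=ray(s,(280,200));print('sidecam',c)"
```

```text
clock: 6.8
position: [0.6326, -0.0654, 0.0171]
ee_rot: [2.463, 1.936, 0.027]
force: [0.3, -0.4, -1.1]
width: 0.501
t 6.90 tool mm [-6.7 -1.6 -6.2] turn -0.1 (or +-180) case xyz [0.1517 0.0518 0.0159] F [1.  0.2 0.4] w 0.50 j7 -0.55
[[ 0.236  0.971  0.017]
 [ 0.972 -0.237  0.004]
 [ 0.008  0.016 -1.   ]]
sidecam [0.1171588  0.7068257  0.65075697]
```

View pics/s9.png

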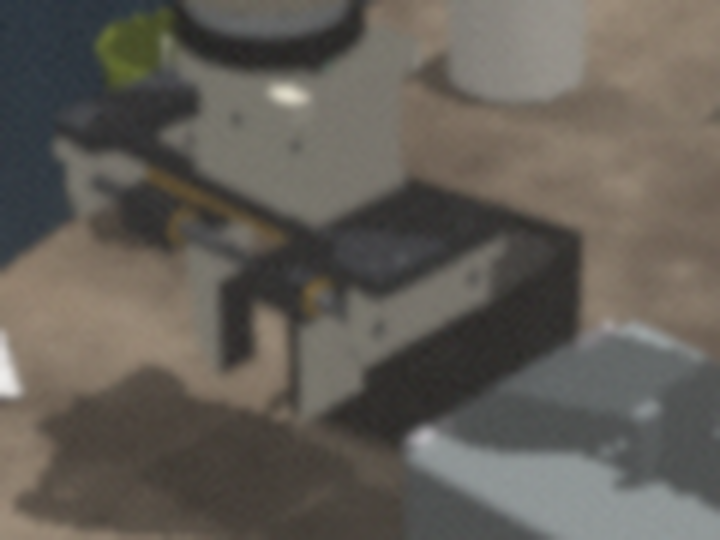

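View pics/t9.png

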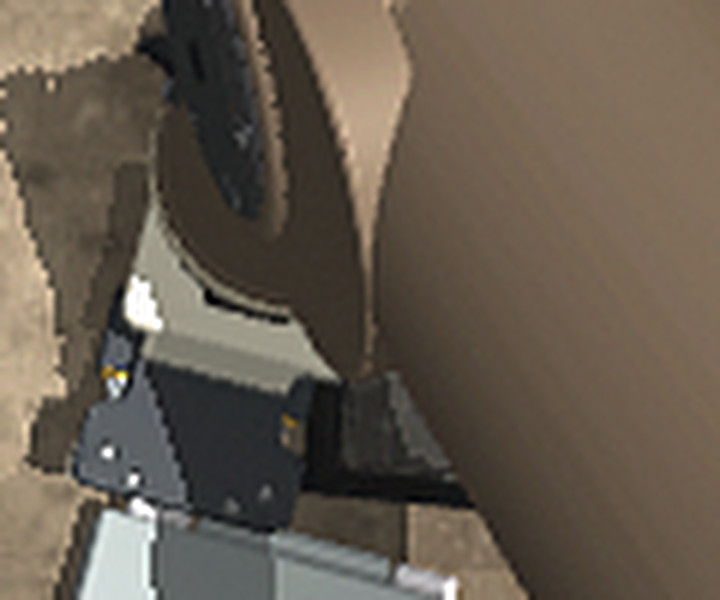

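```bash
python3 -m inch '[[[0.5,8,10,0,0],[0.5,8,10,0,0],[0.5,0,0,10,0],[0.5,0,0,10,0],[0.5,0,0,6,0],[0.5,0,0,0,0]]]'; python3 -m inch '[[[0.5,0,0,3,0],[0.5,0,0,0,0]]]'; python3 -m inch '[[[0.5,0,0,3,0],[0.5,0,0,0,0]]]';python3 -c "
from h import *
plan(wc(.15,.045,.022),EX)
s=eyes.get_image('side');crop(s,'s10.png',210,110,150,112,5)"
```

```text
clock: 7.5
position: [0.6546, -0.0551, -0.0134]
ee_rot: [2.465, 1.937, 0.02]
force: [-0.7, -0.9, -0.7]
width: 0.502
clock: 7.7
position: [0.6537, -0.0555, -0.0173]
ee_rot: [2.466, 1.937, 0.018]
force: [0.4, 0.3, 0.7]
width: 0.496
clock: 7.9
position: [0.6538, -0.0557, -0.0202]
ee_rot: [2.466, 1.936, 0.019]
force: [1.1, -0.1, 0.5]
width: 0.5
t 7.90 tool mm [-21.3 -20.1 -42.6] turn -0.1 (or +-180) case xyz [ 0.1707  0.0665 -0.0202] F [ 1.1 -0.1  0.5] w 0.50 j7 -0.58
```

View pics/s10.png

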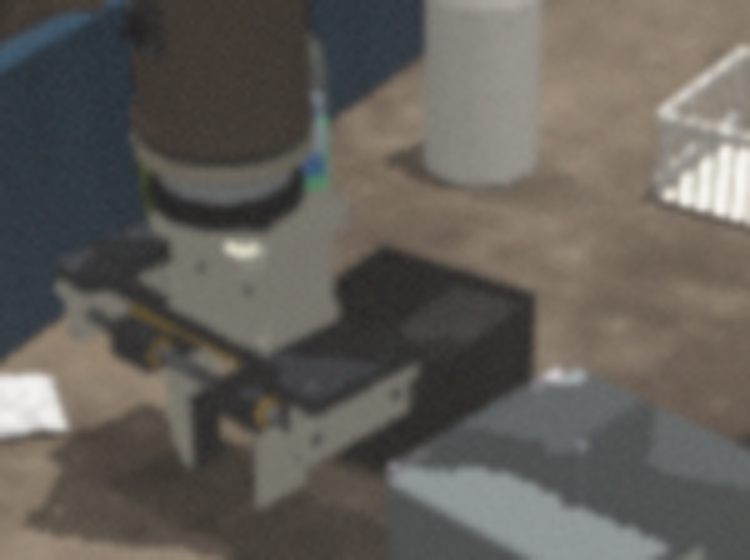

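```bash
for i in 1; do :; done; python3 -m inch '[[[0.5,0,0,2,0],[0.5,0,0,0,0]]]'|sed -n 2,4p; python3 -m inch '[[[0.5,0,0,2,0],[0.5,0,0,0,0]]]'|sed -n 2,4p; python3 -m inch '[[[0.5,0,0,2,0],[0.5,0,0,0,0]]]'|sed -n 2,4p
```

```text
position: [0.6544, -0.0557, -0.0216]
ee_rot: [2.466, 1.936, 0.02]
force: [-0.5, 0.1, -0.4]
position: [0.6546, -0.0557, -0.0236]
ee_rot: [2.465, 1.935, 0.021]
force: [-0.1, 0.4, 0.3]
position: [0.6547, -0.0556, -0.0257]
ee_rot: [2.465, 1.935, 0.021]
force: [0.1, -0.2, -1.3]
```

```bash
python3 -m inch '[[[0.5,0,0,2,0],[0.5,0,0,0,0]]]'|sed -n 2,4p; python3 -m inch '[[[0.5,0,0,2,0],[0.5,0,0,0,0]]]'|sed -n 2,4p
```

```text
position: [0.6547, -0.0556, -0.028]
ee_rot: [2.465, 1.935, 0.021]
force: [-0.5, 0.7, 0.7]
position: [0.6548, -0.0556, -0.0302]
ee_rot: [2.465, 1.935, 0.021]
force: [0.1, -0.2, -0.2]
```

```bash
python3 -m inch '[[[0.5,0,0,2,0],[0.5,0,0,0,0]]]'|sed -n 2,4p; python3 -m inch '[[[0.5,0,0,2,0],[0.5,0,0,0,0]]]'|sed -n 2,4p;python3 -c "
from h import *
s=eyes.get_image('side');crop(s,'s11.png',200,130,120,90,6)"
```

```text
position: [0.6551, -0.0556, -0.0314]
ee_rot: [2.465, 1.935, 0.021]
force: [-0.2, -0.7, 1.2]
position: [0.6554, -0.0556, -0.0311]
ee_rot: [2.464, 1.934, 0.022]
force: [-0.4, -0.2, -0.8]
```

View pics/s11.png

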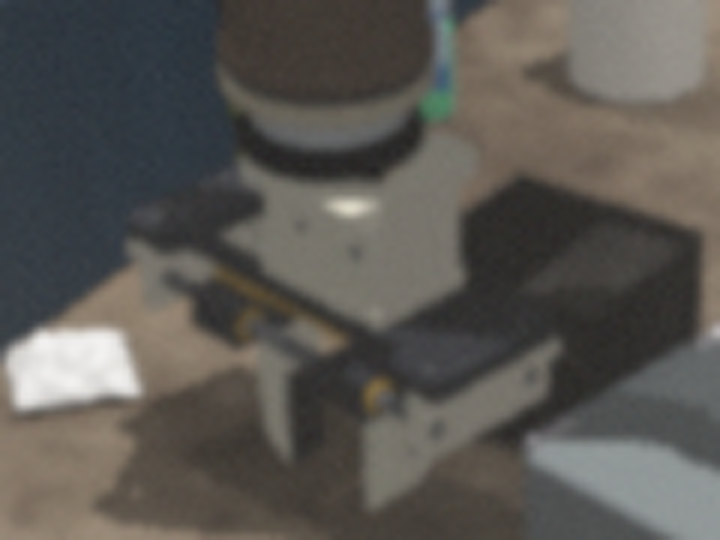

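```bash
python3 -m inch '[[[0.5,0,0,3,0],[0.5,0,0,0,0]]]'; python3 -c "
from h import *
for i in range(4):
  eyes.get_image('side');o=arm.observe();print(o['position'].round(4),o['force'].round(2),o['ft_torque'].round(3),o['joint_efforts'].round(2))"
```

```text
clock: 9.6
position: [0.656, -0.0555, -0.031]
ee_rot: [2.463, 1.933, 0.022]
force: [0.0, 0.1, -0.4]
width: 0.5
[ 0.6563 -0.0555 -0.0312] [ 0.87  0.34 -0.8 ] [-0.052 -0.082 -0.03 ] [ 2.100e-01 -7.812e+01 -8.910e+00 -2.239e+01 -4.000e-02  1.200e-01
 -1.000e-02]
[ 0.6564 -0.0554 -0.0315] [-2.48  0.03 11.62] [-0.018  0.731  0.044] [-3.200e-01 -7.328e+01 -8.270e+00 -2.147e+01  1.900e-01 -9.100e-01
 -1.000e-02]
[ 0.6564 -0.0555 -0.0315] [-2.67 -0.99  9.68] [-0.027  0.618  0.036] [-2.600e-01 -7.295e+01 -8.260e+00 -2.156e+01  1.800e-01 -1.140e+00
 -2.000e-02]
[ 0.6564 -0.0555 -0.0314] [-2.41 -1.06  9.23] [-0.02   0.633  0.056] [-2.600e-01 -7.305e+01 -8.280e+00 -2.162e+01  1.800e-01 -1.100e+00
 -2.000e-02]
```

```bash
python3 -m inch '[[[0.5,0,0,-10,0],[0.5,0,0,-10,0],[0.5,0,0,-3,0],[0.5,-10,-10,0,0],[0.5,-10,-10,0,0],[0.5,0,0,0,0]]]'; python3 -c "
from h import *
plan(wc(.15,-.095,-.009),EX)"
```

```text
clock: 10.4
position: [0.6311, -0.0704, -0.0078]
ee_rot: [2.463, 1.934, 0.024]
force: [0.2, 0.2, -0.5]
width: 0.504
t 10.40 tool mm [-141.9   -1.8    0.4] turn -0.1 (or +-180) case xyz [ 0.1521  0.0469 -0.0078] F [ 0.2  0.2 -0.5] w 0.50 j7 -0.56
```

```bash
python3 -m inch '[[[0.5,-6,0,0,0],[0.5,-6,0,0,0],[0.5,-6,0,0,0],[0.5,-5,0,0,0],[0.5,-5,0,0,0],[0.5,-5,0,0,0],[0.5,-5,0,0,0],[0.5,-5,0,0,0]]]'; python3 -c "
from h import *
plan(wc(.15,-.095,-.009),EX)
s=eyes.get_image('side');crop(s,'s12.png',210,110,200,150,4)"
```

```text
clock: 11.2
position: [0.622, -0.1143, -0.008]
ee_rot: [2.462, 1.935, 0.028]
force: [-0.2, 0.1, -0.4]
width: 0.501
t 11.20 tool mm [-97.1  -3.4   0.2] turn -0.1 (or +-180) case xyz [ 0.1535  0.0021 -0.008 ] F [-0.2  0.1 -0.4] w 0.50 j7 -0.49
```

View pics/s12.png

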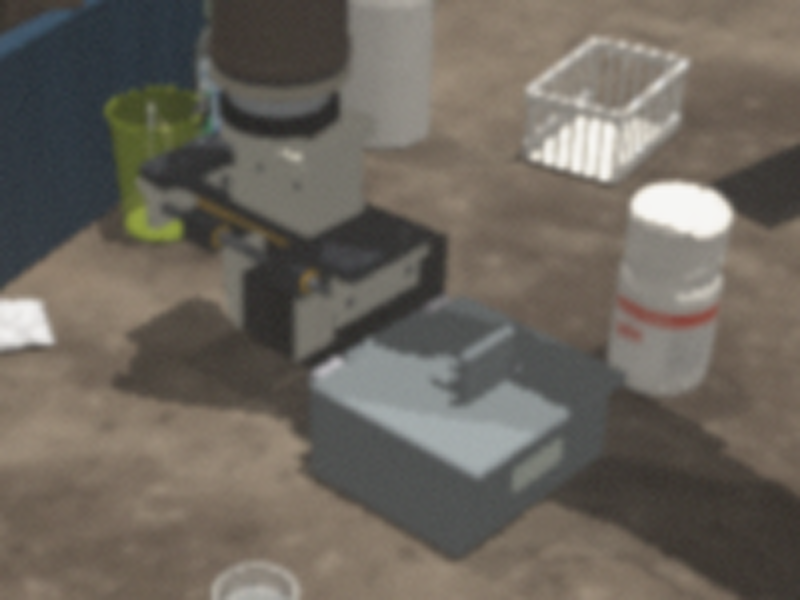

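Fingers are on the caddy's left face and it slides upright (crop about 270,310). I'll carry on.

```bash
python3 -m inch '[[[0.5,-6,0,0,0],[0.5,-6,0,0,0],[0.5,-6,0,0,0],[0.5,-6,0,0,0],[0.5,-6,0,0,0],[0.5,-6,0,0,0],[0.5,-6,0,0,0],[0.5,-6,0,0,0]]]'; python3 -c "
from h import *
plan(wc(.15,-.095,-.009),EX)
s=eyes.get_image('side');crop(s,'s13.png',210,110,200,150,4)"
```

```text
clock: 12.05
position: [0.6098, -0.1643, -0.008]
ee_rot: [2.462, 1.935, 0.029]
force: [0.4, 1.9, 1.0]
width: 0.499
t 12.05 tool mm [-45.6  -3.4   0.5] turn -0.0 (or +-180) case xyz [ 0.1535 -0.0494 -0.008 ] F [0.4 1.9 1. ] w 0.50 j7 -0.41
```

View pics/s13.png

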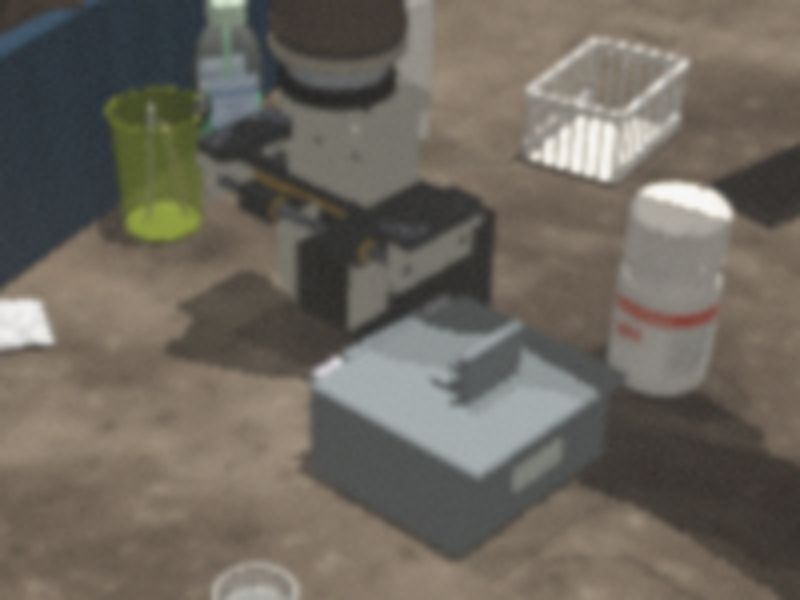

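```bash
python3 -m inch '[[[0.5,-6,0,0,0],[0.5,-6,0,0,0],[0.5,-6,0,0,0],[0.5,-6,0,0,0],[0.5,-6,0,0,0],[0.5,-6,0,0,0],[0.5,-6,0,0,0],[0.5,-5,0,0,0],[0.5,-4,0,0,0]]]'; python3 -c "
from h import *
plan(wc(.15,-.095,-.009),EX)
s=eyes.get_image('side');crop(s,'s14.png',210,110,200,150,4)
t=eyes.get_image('top');crop(t,'t14.png',280,100,200,150,4)"
```

```text
clock: 13.0
position: [0.5965, -0.2192, -0.0084]
ee_rot: [2.462, 1.934, 0.029]
force: [0.9, 1.6, 1.7]
width: 0.5
t 13.00 tool mm [10.8 -3.4  0.6] turn -0.1 (or +-180) case xyz [ 0.1534 -0.1058 -0.0084] F [0.9 1.6 1.7] w 0.50 j7 -0.32
```

View pics/s14.png

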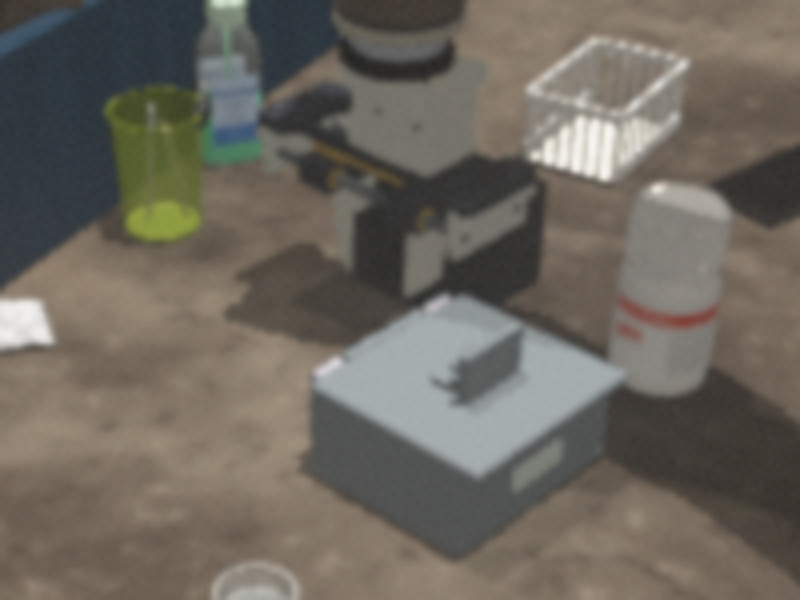

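View pics/t14.png

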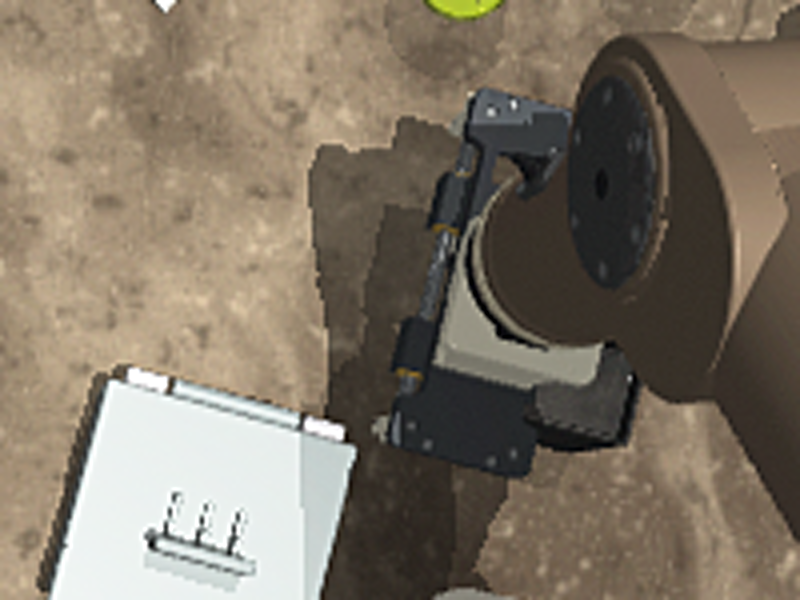

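```bash
python3 -m inch '[[[1,10,0,0,0],[1,20,0,0,0],[1,10,0,-20,0],[1,0,0,-45,0],[1,0,0,-45,0],[1,0,0,-45,0],[1,0,0,-45,0],[1,0,0,-30,0],[1,0,0,0,-8],[1,0,0,0,-8],[1,0,0,0,-8],[1,0,0,0,-8]]]'; python3 -c "
from h import *
plan(wc(-.06,0,.2),EY)"
```

```text
clock: 14.3
position: [0.6008, -0.1692, 0.23]
ee_rot: [1.801, 2.56, 0.017]
force: [-0.1, -0.3, 0.5]
width: 0.005
t 14.30 tool mm [ 160.3 -141.4   27.3] turn -56.6 (or +-180) case xyz [ 0.1458 -0.0563  0.23  ] F [-0.1 -0.3  0.5] w 0.00 j7 0.26
```

```bash
python3 -m inch '[[[1,0,0,0,-8],[1,0,0,0,-8],[1,0,0,0,-8],[1,0,0,0,-8],[1,0,0,0,-8],[1,0,0,0,-8],[1,0,0,0,-8],[1,0,0,0,0]]]'; python3 -c "
from h import *
plan(wc(-.055,0,.2),EY)"
```

```text
clock: 15.1
position: [0.6, -0.1617, 0.2285]
ee_rot: [0.309, 3.115, 0.005]
force: [-0.4, -0.6, 1.3]
width: 0.006
t 15.10 tool mm [196.5  57.   26.5] turn 2.3 (or +-180) case xyz [ 0.1433 -0.0492  0.2285] F [-0.4 -0.6  1.3] w 0.01 j7 1.17
```

```bash
python3 -m inch '[[[1,38,11,0,2],[1,38,11,0,0],[1,38,11,0,0],[1,38,11,0,0],[1,38,11,0,0],[1,0,0,0,0]]]'; python3 -c "
from h import *
plan(wc(-.055,0,.1),EY)
s=eyes.get_image('side');crop(s,'s15.png',210,80,200,150,4)
t=eyes.get_image('top');crop(t,'t15.png',280,100,200,150,4)"
```

```text
clock: 15.7
position: [0.4213, -0.0573, 0.2232]
ee_rot: [0.408, 3.107, 0.006]
force: [0.9, -0.5, 1.0]
width: 0.006
t 15.70 tool mm [  0.7 -10.8 123.2] turn -1.4 (or +-180) case xyz [-0.055   0.0102  0.2232] F [ 0.9 -0.5  1. ] w 0.01 j7 1.10
```

View pics/s15.png

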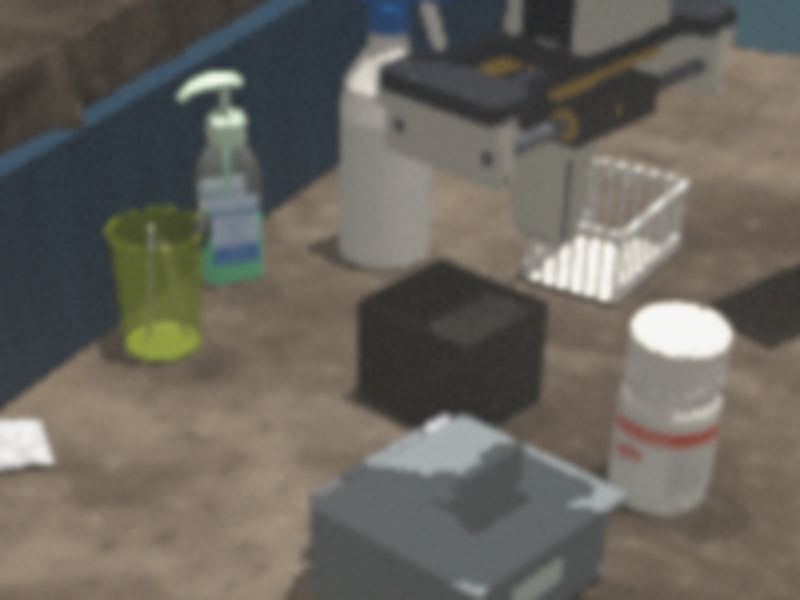

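View pics/t15.png

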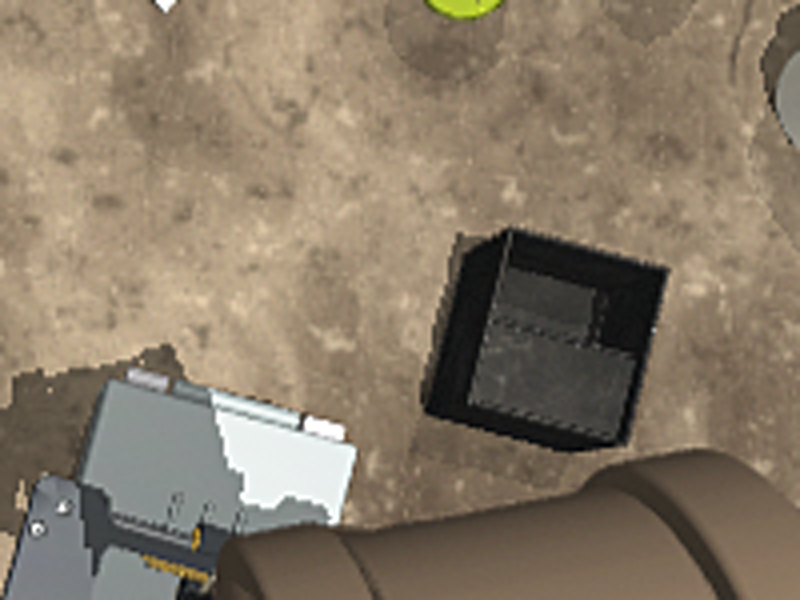

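```bash
python3 -c "
from h import *
t=eyes.get_image('top')
T=lambda a,b:(280+(a-1.5)/4,100+(b-1.5)/4)
P=np.array([onz(t,T(*q),.08) for q in((510,230),(668,268),(625,445),(468,405))])
for p in list(P)+[P.mean(0)]: print('case',((p-O)@EX).round(4),((p-O)@EY).round(4))
"; python3 -m inch '[[[1,0,-5,30,-1],[1,0,-5,30,0],[1,0,0,20,0],[1,0,0,10,0],[1,0,0,0,0]]]'; python3 -c "
from h import *
plan(wc(-.055,0,.062),EY)
s=eyes.get_image('side');crop(s,'s16.png',230,90,200,150,4)
t=eyes.get_image('top');crop(t,'t16.png',260,130,200,150,4)"
```

```text
case 0.192 -0.1199
case 0.1941 -0.208
case 0.0946 -0.2072
case 0.0938 -0.1201
case 0.1436 -0.1638
clock: 16.35
position: [0.4316, -0.0719, 0.1313]
ee_rot: [0.401, 3.1, 0.016]
force: [0.8, -0.1, -0.7]
width: 0.005
t 16.35 tool mm [14.5  0.4 69.1] turn -1.2 (or +-180) case xyz [-0.0415 -0.0015  0.1313] F [ 0.8 -0.1 -0.7] w 0.00 j7 0.97
```

View pics/s16.png

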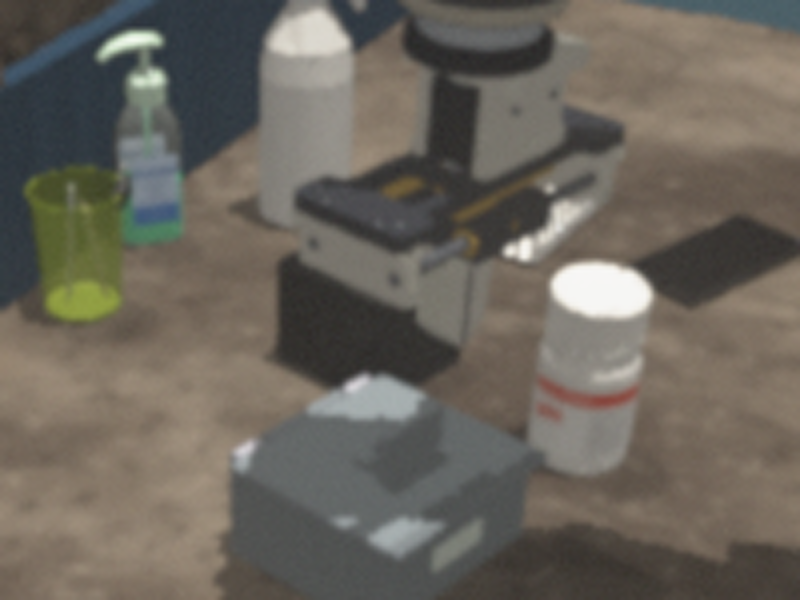

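View pics/t16.png

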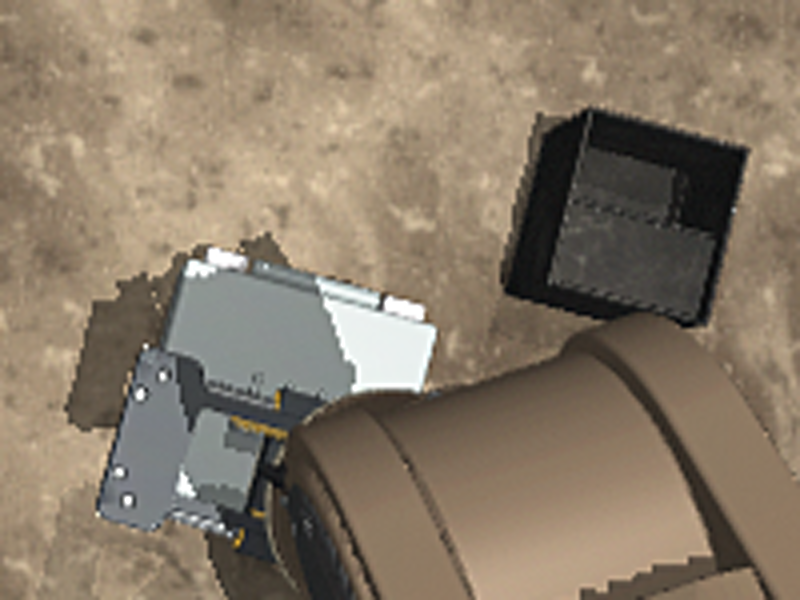

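```bash
python3 -m inch '[[[1,17,0,0,-1],[1,0,0,25,0],[1,0,0,25,0],[1,0,0,15,0],[1,0,0,0,0]]]'; python3 -c "
from h import *
plan(wc(-.0345,0,.058),EY)"
```

```text
clock: 16.95
position: [0.4236, -0.0675, 0.0715]
ee_rot: [0.377, 3.089, 0.013]
force: [1.0, 0.3, -0.1]
width: 0.004
t 16.95 tool mm [-15.5  -1.   13.9] turn -0.3 (or +-180) case xyz [-0.0504  0.0009  0.0715] F [ 1.   0.3 -0.1] w 0.00 j7 0.86
```

```bash
python3 -m inch '[[[1,0,0,12,0],[1,0,0,2,0],[1,0,0,0,0]]]'; python3 -c "
from h import *
plan(wc(-.0345,0,.058),EY)
s=eyes.get_image('side');crop(s,'s17.png',270,120,150,112,5)"
```

```text
clock: 17.25
position: [0.4266, -0.0676, 0.0591]
ee_rot: [0.377, 3.085, 0.012]
force: [0.2, 0.3, -0.6]
width: 0.001
t 17.25 tool mm [-12.8  -1.5   1.5] turn -0.4 (or +-180) case xyz [-0.0474  0.0015  0.0591] F [ 0.2  0.3 -0.6] w 0.00 j7 0.83
```

View pics/s17.png

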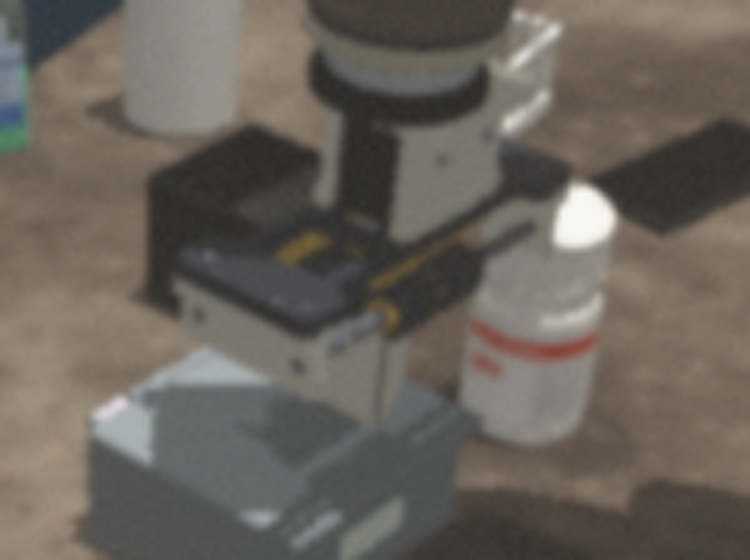

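```bash
python3 -m inch '[[[1,-5,-1,0,0],[1,-4,0,0,0],[1,-3,0,0,0],[1,0,0,0,0]]]'; python3 -c "
from h import *
plan(wc(-.0193,0,.0884),EY)
print(cv2.Rodrigues(arm.observe()['ee_rot'])[0].round(3))
s=eyes.get_image('side');crop(s,'s18.png',270,120,150,112,5)"
```

```text
clock: 17.7
position: [0.4382, -0.0719, 0.0604]
ee_rot: [0.378, 3.086, 0.011]
force: [-1.6, 1.6, 1.0]
width: 0.005
t 17.70 tool mm [-16.7   0.4 -27.5] turn -0.4 (or +-180) case xyz [-0.0351  0.0001  0.0604] F [-1.6  1.6  1. ] w 0.00 j7 0.84
[[-0.97   0.241  0.033]
 [ 0.242  0.97   0.003]
 [-0.032  0.011 -0.999]]
```

View pics/s18.png

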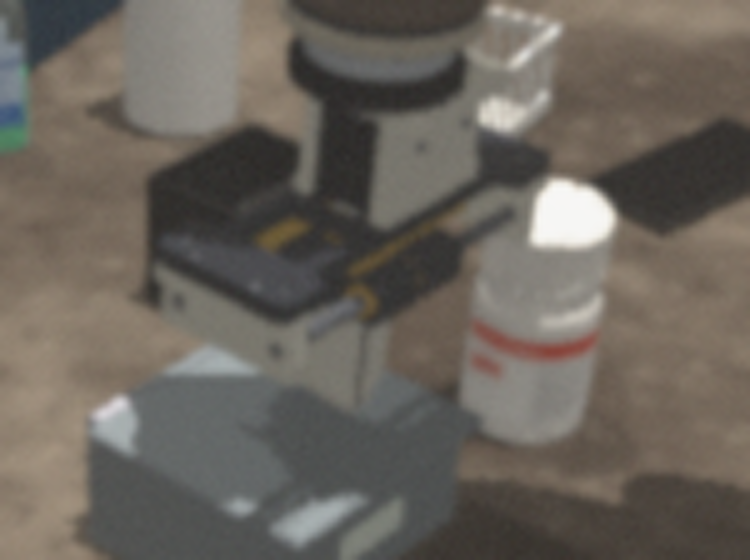

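```bash
python3 -m inch '[[[1,-4,0,-5,0],[1,-4,0,-7,0],[1,-4,0,-8,0],[1,-5,0,-8,0]]]'; python3 -c "
from h import *
plan(wc(.0063,0,.112),EY)
s=eyes.get_image('side');crop(s,'s19.png',270,100,150,112,5)"
```

```text
clock: 18.15
position: [0.4513, -0.0756, 0.0892]
ee_rot: [0.377, 3.092, 0.011]
force: [-1.1, -0.1, -1.2]
width: 0.003
t 18.15 tool mm [-28.3   0.8 -22.1] turn -0.3 (or +-180) case xyz [-0.0215 -0.0005  0.0892] F [-1.1 -0.1 -1.2] w 0.00 j7 0.90
```

View pics/s19.png

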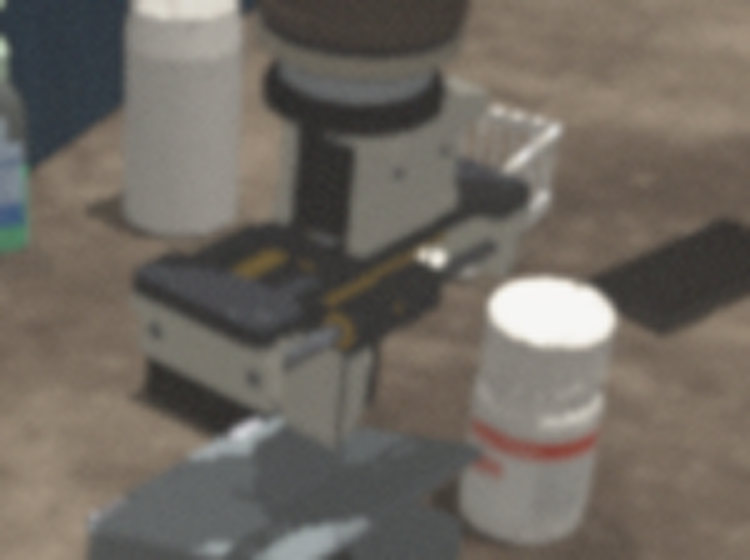

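```bash
python3 -m inch '[[[1,-7,0,-6,0],[1,-7,0,-6,0],[1,-8,0,-6,0],[1,-8,0,-6,0]]]'; python3 -c "
from h import *
plan(wc(.0385,0,.1246),EY)
o=arm.observe();p=o['position']-O;X=p@EX+.0095-.064;Z=p[2]+.031-.062;r2=X*X+Z*Z;b=np.sqrt(max(r2-.089**2,0));print('b',b,'th',np.degrees(np.arctan2(Z,-X)-np.arctan2(b,.089)))
s=eyes.get_image('side');crop(s,'s20.png',270,100,150,112,5)"
```

```text
clock: 18.6
position: [0.4825, -0.0838, 0.1173]
ee_rot: [0.378, 3.09, 0.01]
force: [0.4, -0.7, 0.5]
width: 0.005
t 18.60 tool mm [-28.    1.3  -6.5] turn -0.4 (or +-180) case xyz [ 0.0107 -0.0011  0.1173] F [ 0.4 -0.7  0.5] w 0.00 j7 0.94
b 0.038072628074867096 th 39.950611917097454
```

View pics/s20.png

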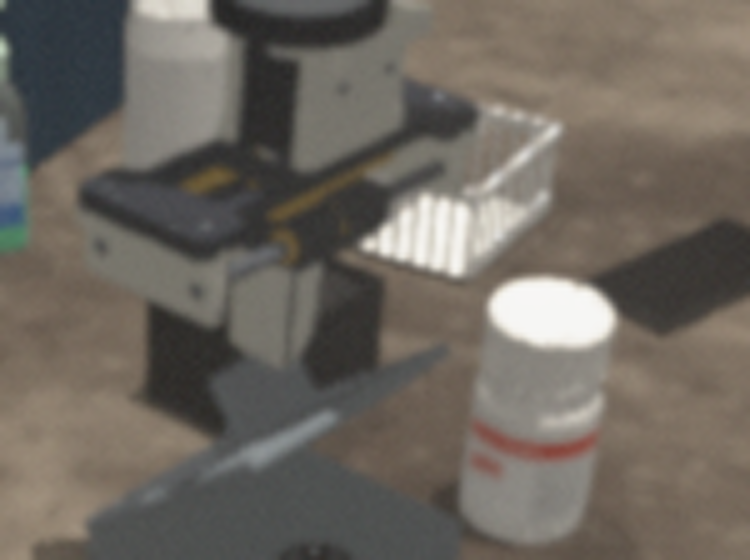

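```bash
python3 -m inch '[[[1,-6,1,1,0],[1,-6,0,0,0],[1,-7,0,-1,0],[1,-7,0,-1,0]]]'
cat >> h.py <<'E'
def th():
    o=arm.observe();p=o['position']-O;X=p@EX+.0095-.064;Z=p[2]+.031-.062;r2=X*X+Z*Z;b=np.sqrt(max(r2-.089**2,0));print('b %.4f'%b,'th %.1f'%np.degrees(np.arctan2(Z,-X)-np.arctan2(b,.089)))
E
python3 -c "
from h import *
plan(wc(.0724,0,.1246),EY);th()
s=eyes.get_image('side');crop(s,'s21.png',270,100,150,112,5)"
```

```text
clock: 19.05
position: [0.5129, -0.0903, 0.1204]
ee_rot: [0.379, 3.086, 0.011]
force: [0.6, 0.8, 0.2]
width: 0.007
t 19.05 tool mm [-30.7   0.5  -3.3] turn -0.4 (or +-180) case xyz [ 0.0419 -0.0002  0.1204] F [0.6 0.8 0.2] w 0.01 j7 0.95
b 0.0150 th 72.4
```

View pics/s21.png

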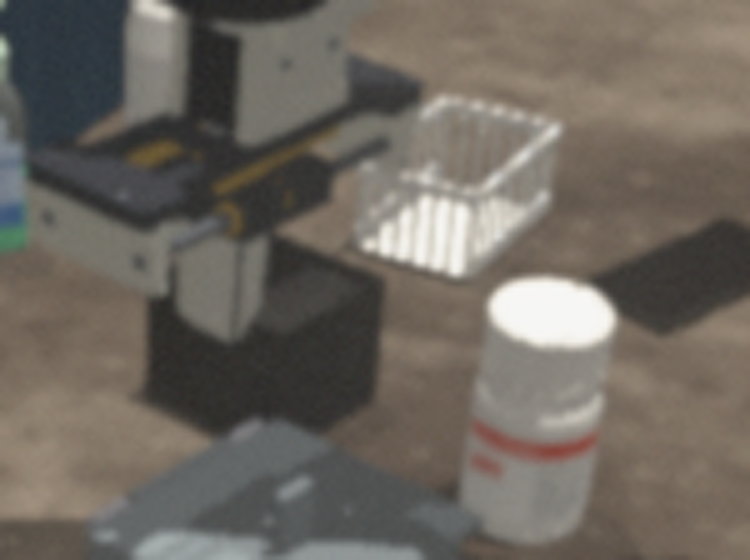

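The finger slid off the tab's top edge and the lid fell shut (tab at crop 295,488). Contact was too high, so I'll retry lower on the tab with more frequent feedback.

```bash
python3 -m inch '[[[1,0,0,-10,0],[1,25,0,0,0],[1,30,0,0,0],[1,25,0,0,0],[1,10,0,0,0],[1,0,0,0,0]]]'; python3 -c "
from h import *
plan(wc(-.052,0,.05),EY)
s=eyes.get_image('side');crop(s,'s22.png',240,120,160,120,5)
t=eyes.get_image('top');crop(t,'t22.png',230,130,200,150,4)"
```

```text
clock: 19.7
position: [0.4251, -0.0674, 0.13]
ee_rot: [0.379, 3.084, 0.011]
force: [0.3, -0.6, 0.2]
width: 0.003
t 19.70 tool mm [ 5.8 -2.3 79.8] turn -0.4 (or +-180) case xyz [-0.0489  0.0013  0.13  ] F [ 0.3 -0.6  0.2] w 0.00 j7 0.98
```

View pics/s22.png

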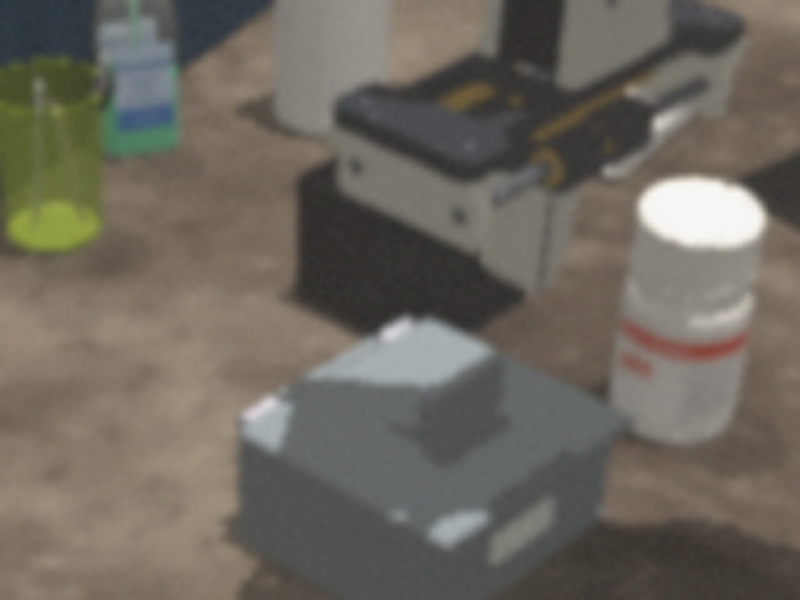

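View pics/t22.png

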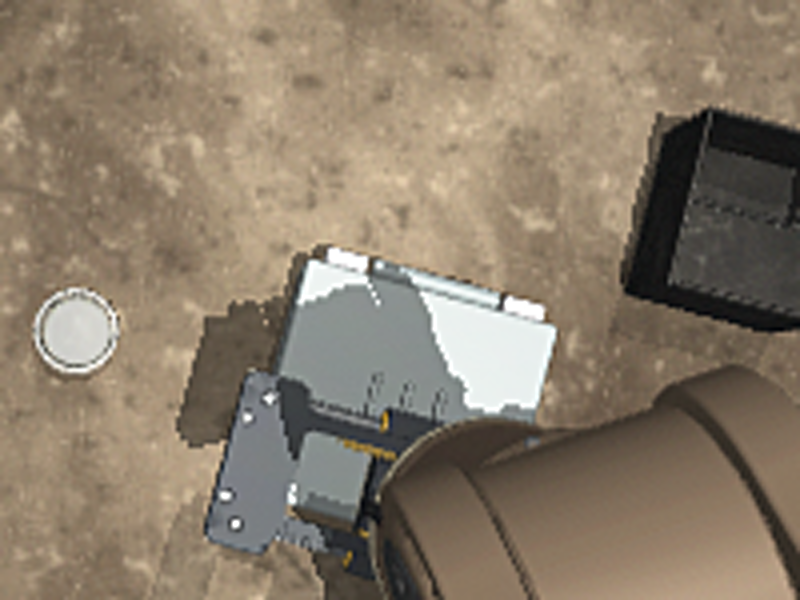

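```bash
python3 -m inch '[[[1,4,-2,25,0],[1,2,0,25,0],[1,0,0,20,0],[1,0,0,7,0],[1,0,0,0,0]]]'; python3 -c "
from h import *
plan(wc(-.035,0,.052),EY)"
```

```text
clock: 20.3
position: [0.4319, -0.0686, 0.052]
ee_rot: [0.383, 3.075, 0.017]
force: [-0.3, 0.5, -0.2]
width: 0.009
t 20.30 tool mm [-7.  -1.7  0.2] turn -0.6 (or +-180) case xyz [-0.042   0.0017  0.052 ] F [-0.3  0.5 -0.2] w 0.01 j7 0.81
```

```bash
python3 -m inch '[[[1,-5,-1,0,0],[1,-3,0,0,0],[1,0,0,0,0]]]'|sed -n 2,4p; python3 -m inch '[[[1,-3,0,-4,0],[1,-3,0,-5,0],[1,-3,0,-5,0],[1,-3,0,-5,0]]]' ; python3 -c "
from h import *
plan(wc(-.0106,0,.0963),EY);th()"
```

```text
position: [0.4386, -0.0712, 0.0531]
ee_rot: [0.383, 3.079, 0.017]
force: [-2.4, 0.8, -0.9]
clock: 21.0
position: [0.4469, -0.0736, 0.0743]
ee_rot: [0.383, 3.085, 0.016]
force: [-2.2, 1.9, 0.4]
width: 0.004
t 21.00 tool mm [-16.3  -0.  -21.5] turn -0.6 (or +-180) case xyz [-0.0262  0.0005  0.0743] F [-2.2  1.9  0.4] w 0.00 j7 0.87
b 0.0217 th 14.5
```

```bash
python3 -m inch '[[[1,-4,0,-5,0],[1,-4,0,-5,0],[1,-4,0,-4,0],[1,-4,0,-4,0]]]' |sed -n 4p; python3 -c "
from h import *
plan(wc(.0,0,.105),EY);th()"
```

```text
force: [-2.5, 1.8, 1.8]
t 21.40 tool mm [-9.5 -0.1 -8.9] turn -0.6 (or +-180) case xyz [-0.0092  0.0003  0.0958] F [-2.5  1.8  1.8] w 0.00 j7 0.91
b 0.0184 th 33.8
```

```bash
python3 -m inch '[[[1,-3,0,-5,0],[1,-4,0,-4,0],[1,-5,0,-4,0]]]' |sed -n 4p; python3 -c "
from h import *
plan(wc(.0,0,.105),EY);th()
s=eyes.get_image('side');crop(s,'s23.png',270,100,150,112,5)"
```

```text
force: [-0.8, -0.4, -0.2]
t 21.70 tool mm [5.2 0.5 5.6] turn -0.6 (or +-180) case xyz [ 0.005  -0.0006  0.1108] F [-0.8 -0.4 -0.2] w 0.01 j7 0.93
b 0.0301 th 39.5
```

View pics/s23.png

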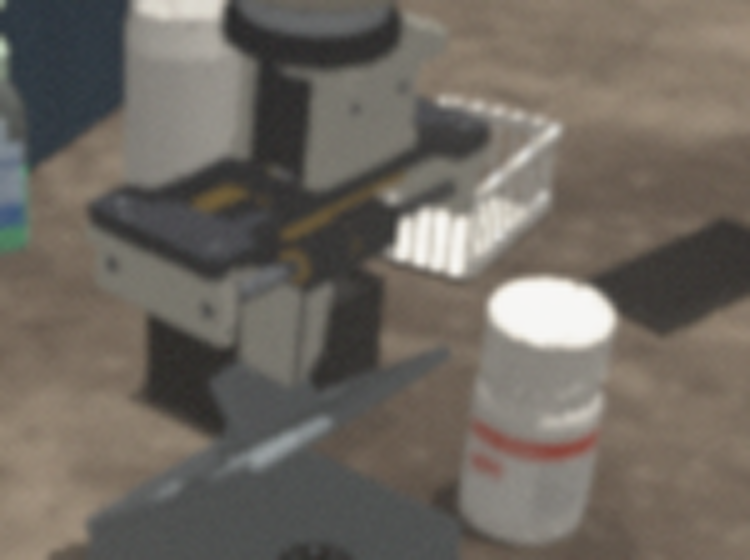

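```bash
python3 -m inch '[[[1,-6,0,-2,0],[1,-6,0,-2,0]]]' |sed -n 4p; python3 -c "
from h import *
plan(wc(.0342,0,.1221),EY);th()"
```

```text
force: [-3.6, 0.7, 7.4]
t 21.95 tool mm [-15.7   1.   -4.9] turn -0.7 (or +-180) case xyz [ 0.0187 -0.0008  0.1166] F [-3.6  0.7  7.4] w 0.01 j7 0.94
b 0.0265 th 50.7
```

```bash
python3 -m inch '[[[1,-7,-1,-3,0],[1,-7,0,-2,0]]]' |sed -n 4p; python3 -c "
from h import *
plan(wc(.053,0,.1229),EY);th()
s=eyes.get_image('side');crop(s,'s24.png',270,80,150,112,5)"
```

```text
force: [-1.0, 0.7, 0.2]
t 22.15 tool mm [-18.9   1.8   0.7] turn -0.6 (or +-180) case xyz [ 0.0341 -0.0016  0.1229] F [-1.   0.7  0.2] w 0.01 j7 0.95
b 0.0307 th 58.4
```

View pics/s24.png

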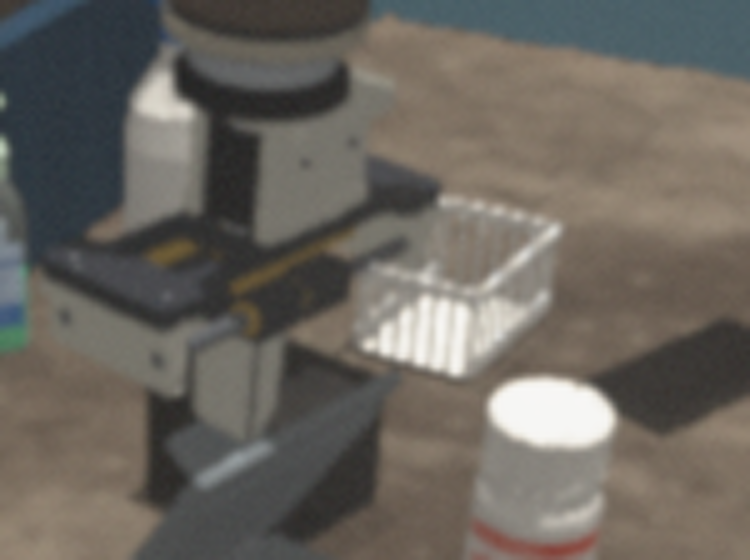

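```bash
python3 -m inch '[[[1,-6,-1,0,0],[1,-7,-1,0,0]]]' |sed -n 4p; python3 -c "
from h import *
plan(wc(.0523,0,.1249),EY);th()"
```

```text
force: [0.2, 3.8, 5.3]
t 22.40 tool mm [-2.3  2.3 -0.4] turn -0.6 (or +-180) case xyz [ 0.05   -0.0022  0.1244] F [0.2 3.8 5.3] w 0.00 j7 0.96
b 0.0287 th 69.3
```

```bash
python3 -m inch '[[[1,-7,0,0,0],[1,-7,0,1,0]]]' |sed -n 4p; python3 -c "
from h import *
plan(wc(.0695,0,.124),EY);th()
s=eyes.get_image('side');crop(s,'s25.png',260,80,150,112,5)"
```

```text
force: [0.4, 1.7, 2.5]
t 22.60 tool mm [-3.6  2.3  0.4] turn -0.6 (or +-180) case xyz [ 0.0658 -0.0023  0.1242] F [0.4 1.7 2.5] w 0.00 j7 0.96
b 0.0299 th 78.4
```

View pics/s25.png

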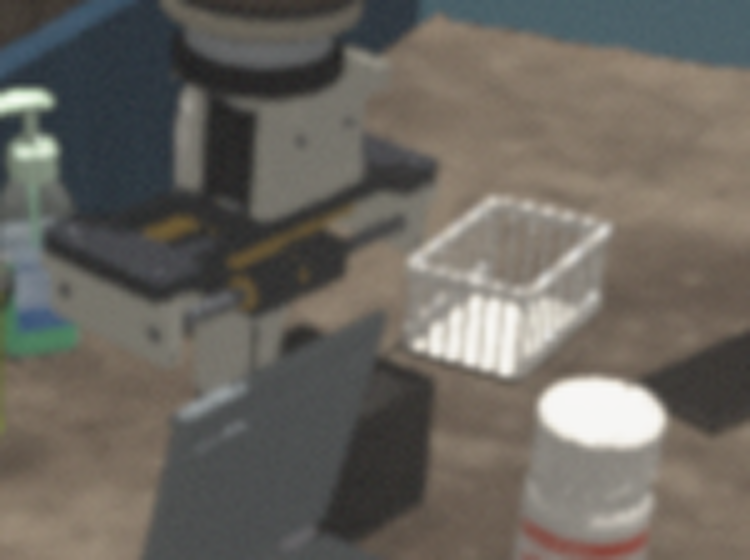

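```bash
python3 -m inch '[[[1,-7,0,1,0],[1,-7,0,2,0]]]' |sed -n 4p; python3 -c "
from h import *
plan(wc(.0865,0,.12),EY);th()"
```

```text
force: [-0.1, 0.5, 2.4]
t 22.85 tool mm [-4.7  3.3  1.4] turn -0.7 (or +-180) case xyz [ 0.0817 -0.0032  0.1212] F [-0.1  0.5  2.4] w 0.01 j7 0.96
b 0.0308 th 87.7
```

```bash
python3 -m inch '[[[1,-7,0,2,0],[1,-7,0,3,0]]]' |sed -n 4p; python3 -c "
from h import *
plan(wc(.0943,0,.118),EY);th()
s=eyes.get_image('side');crop(s,'s26.png',260,80,150,112,5)"
```

```text
force: [1.4, -1.2, 8.0]
t 23.05 tool mm [ 4.2  3.4 -1. ] turn -0.7 (or +-180) case xyz [ 0.0985 -0.0034  0.1171] F [ 1.4 -1.2  8. ] w 0.01 j7 0.96
b 0.0378 th 94.0
```

View pics/s26.png

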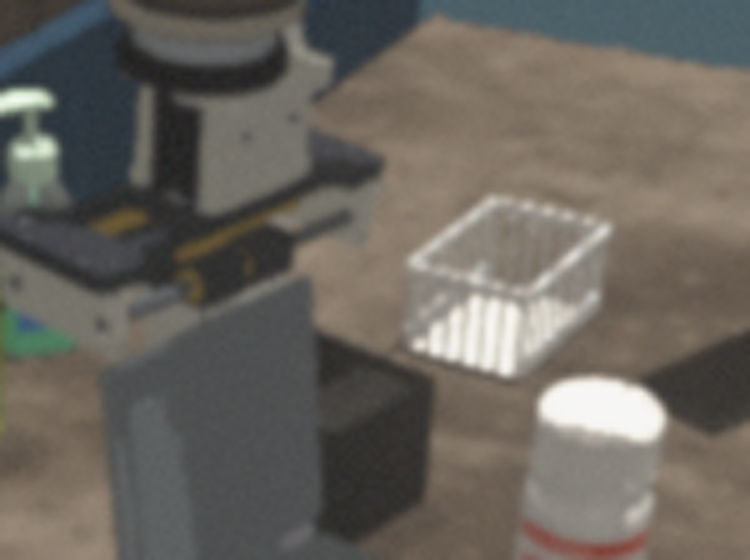

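```bash
python3 -m inch '[[[1,-2,0,3,0],[1,-2,0,2,0]]]' |sed -n 4p; python3 -c "
from h import *
plan(wc(.0943,0,.118),EY)
s=eyes.get_image('side');crop(s,'s27.png',260,80,150,112,5)"
```

```text
force: [0.8, -0.4, 6.5]
t 23.30 tool mm [14.4  3.3 -4.2] turn -0.8 (or +-180) case xyz [ 0.1089 -0.0034  0.1145] F [ 0.8 -0.4  6.5] w 0.00 j7 0.95
```

View pics/s27.png

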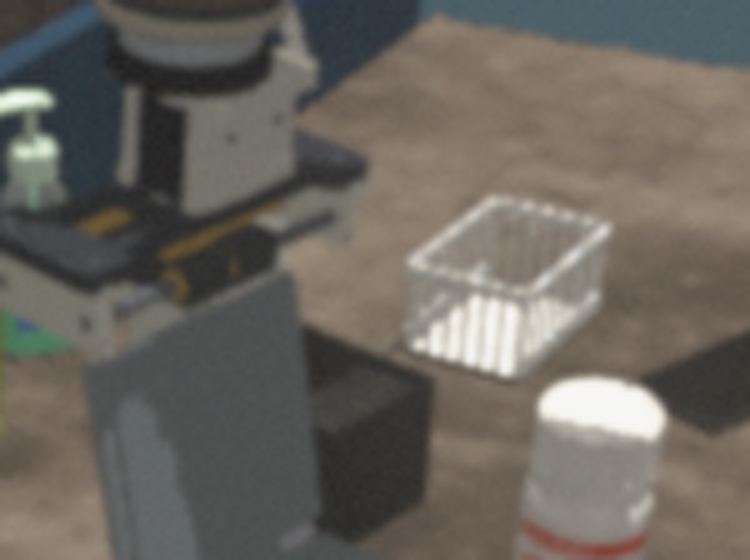

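```bash
python3 -m inch '[[[1,-8,0,-30,0],[1,-15,0,-40,0],[1,-15,0,-40,0],[1,0,0,-40,0],[1,0,0,-10,0]]]' ; python3 -c "
from h import *
plan(wc(.0943,0,.118),EY)
s=eyes.get_image('side');crop(s,'s28.png',220,80,200,150,4)"
```

```text
clock: 23.85
position: [0.6052, -0.122, 0.2769]
ee_rot: [0.389, 3.072, 0.017]
force: [-0.8, 0.9, 0.7]
width: 0.003
t 23.85 tool mm [ 51.7   6.2 156.9] turn -0.8 (or +-180) case xyz [ 0.139  -0.0094  0.2769] F [-0.8  0.9  0.7] w 0.00 j7 1.09
```

View pics/s28.png

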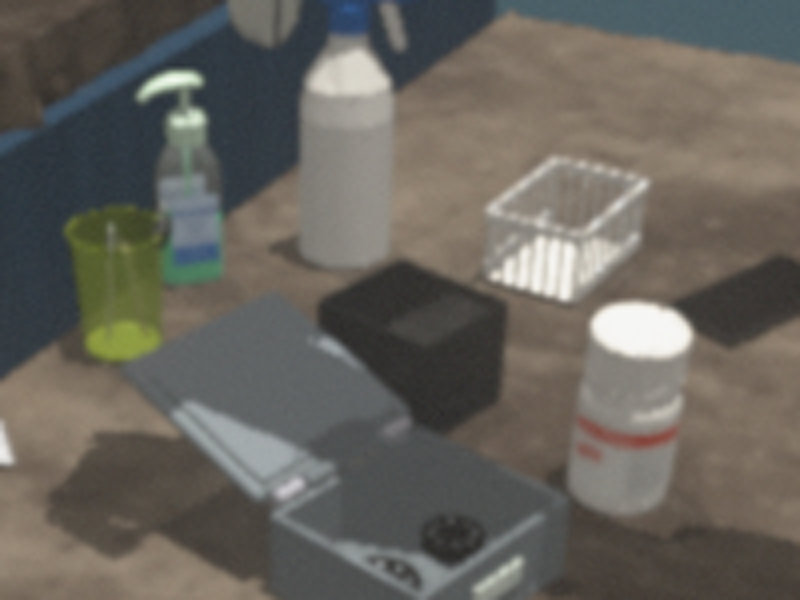

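```bash
python3 -m inch '[[[1,30,0,-20,0],[1,40,0,0,0],[1,40,0,0,0],[1,40,0,0,0],[1,40,0,0,0],[1,0,0,0,0],[1,0,0,0,0],[1,0,0,0,0]]]' |sed -n 1,2p; python3 -c "
from h import *
s=eyes.get_image('side');crop(s,'s29.png',220,130,160,120,5)
t=eyes.get_image('top');crop(t,'t29.png',240,110,200,150,4)"
```

```text
clock: 24.7
position: [0.4095, -0.0779, 0.2774]
```

View pics/s29.png

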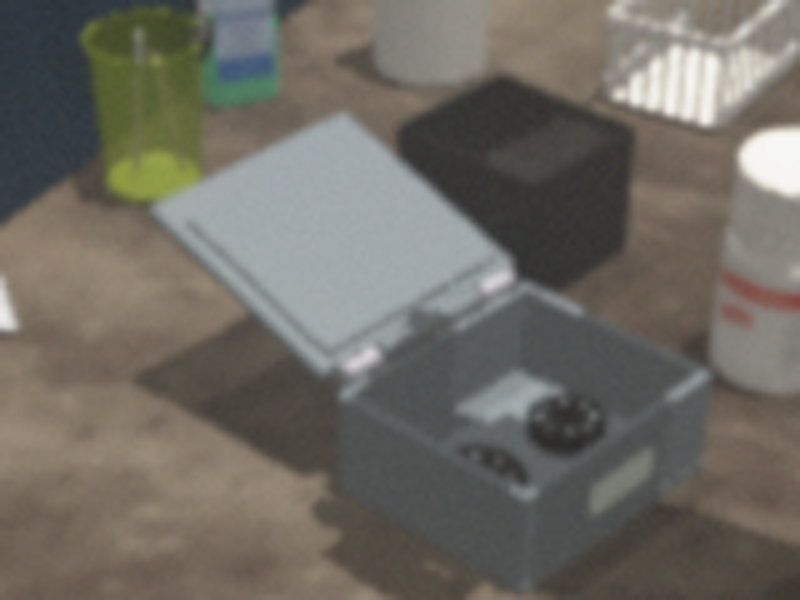

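View pics/t29.png

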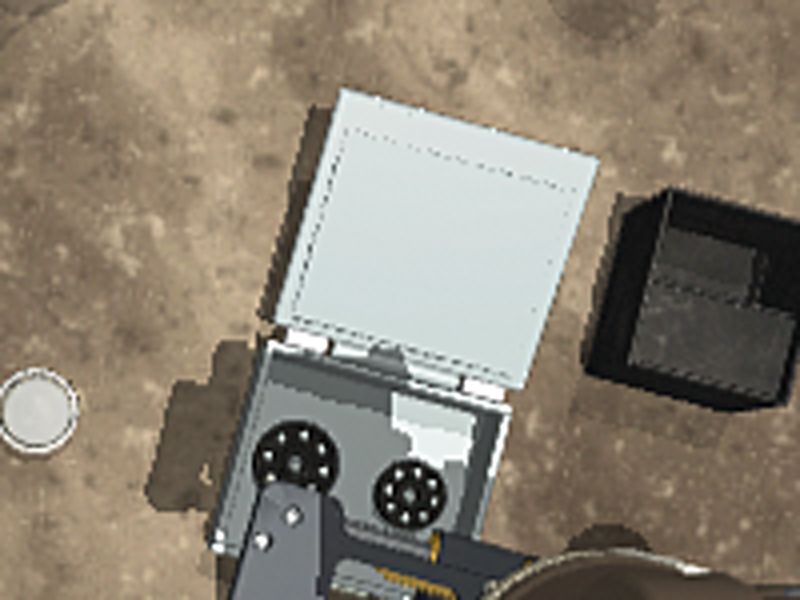

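```bash
python3 -c "
from h import *
t=eyes.get_image('top');s=eyes.get_image('side')
T=lambda a,b:(240+(a-1.5)/4,110+(b-1.5)/4); S=lambda a,b:(220+(a-2)/5,130+(b-2)/5)
for a,b in(((343,88),(152,208)),((599,158),(345,113)),((275,325),(325,372))):
  p,e=tri(t,T(*a),s,S(*b));q=p-O;print('case',(q@EX).round(4),(q@EY).round(4),q[2].round(4),e.round(4),'ang',np.arctan2(q[2]-.06,-(q@EX-.064)).round(2))
print('dish',onz(t,T(37,411),.017), arm.observe()['force'])
P=np.array([onz(t,T(*q),.08) for q in((670,188),(628,366))]);print(((P-O)@EX).round(3),((P-O)@EY).round(3))
import cv2;cv2.imwrite('pics/s30.png',s['frame'])
"
```

```text
case 0.1924 0.0663 0.105 0.0018 ang 2.8
case 0.191 -0.0733 0.1054 0.0022 ang 2.8
case 0.0684 0.0681 0.0636 0.0009 ang 2.45
dish [0.5071821 0.1007957 0.017    ] [ 1.35296278 -0.11631238 -0.17695781]
[0.193 0.093] [-0.12 -0.12]
```

View pics/s30.png

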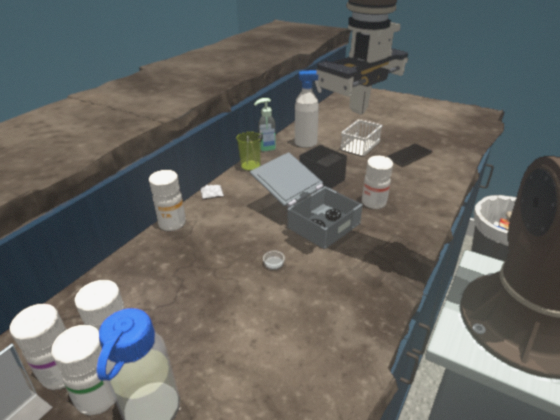

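The lid measures 2.80 rad. The caddy's near face is 120 mm from the middle plane, so its origin is at about 164 mm. The dish, jar (376,182 in the side view) and case are where they started, and the arm is clear of everything.

```bash
python3 -c "
from cell import workorder
print(workorder.sign_off())"
```

```text
the job is handed in; nothing more can be done
None
```

The case is open: I pushed the caddy sideways clear of the lid's path, then pushed the tab back and over until the lid fell fully open. The job was handed in at about 25 s of the 61 s allowed; sign-off gives no verdict.

**Last checks, from both cameras:**
- **Lid:** it measures about 2.80 rad at its free corners. It lies still at its stop.
- **Caddy:** it stands upright and parallel to the case, with its origin about 164 mm to the right of the middle plane.
- **Dish:** it reads at exactly its first position.
- **Case and jar:** the case's corners were unmoved when last measured, before the final lid push. After that I checked the case and the jar only by eye; both look unmoved and the jar is upright.
- **Arm:** it is clear of everything. The highest contact force I read was about 8 N on the lid and about 12 N on the worktop.

**Things that went wrong or disagreed:**
- **Height reading:** the reported TCP height was about 31 mm lower than the true fingertip height. Camera views first suggested 26 mm, so I touched the worktop gently to measure it and corrected for it from then on.
- **First lid push:** the finger slid off the top of the tab at about 40° and the lid fell shut. The case did not move, and the second push, set lower on the tab, worked.

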